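# Hang a freshly primed bracket level on the drying rack

### The arm

A 6-joint arm with a two-finger parallel gripper is mounted at the origin on a cart in front of the work surface, level with it; the furniture and walls round the work are solid. World frame = base frame: x ahead of the robot, y to its left, z up, the work surface at z = 0. Lengths are in mm, angles in degrees, forces in N, time in s.
With the tool pointing down it reaches from about 350 to 850 mm from the base axis. Payload 8.1 kg.
Tool frame: the origin (TCP) lies at the very end of the fingers, on their centre line; the grasp point (between the pads) lies 19 mm behind it (pinch_z is the z of the grasp point in the tool frame, in mm); z points along the fingers, y is the direction in which the jaws open and shut (so a half turn about z gives the same grasp; the last joint's range is limited). The gripper opens to 85 mm and grips with 20 to 120 N. Pads are 22 mm wide; open, the fingers measure 114 mm over their backs; the gripper's body (76 mm by 85 mm) begins 54 mm behind the grasp point. The pads swing forward as they close: fully open they stand 13 mm farther back than shut.
Start: joints at [64.091, 7.471, 85.268, -0, 87.261, -4.893], TCP at [215.157, 560.101, 231.292] pointing down, gripper open.
Joint ranges: [-169.43, 169.43], [-51.17, 129.36], [1.28, 143.12], [-76.62, 256.62], [0, 156.53], [-152.29, 152.29]. Speed limits (degrees/s): [136.94, 136.94, 159.86, 180, 180, 180].

### API

Orientations are given as [roll, pitch, yaw] about the fixed x, y, z axes, in that order (R = Rz(yaw) Ry(pitch) Rx(roll)).
In Python, from bench import * gives the robot as it stands.
- The arm moves only by the shell command python3 -m creep 'ROWS' [FORCE]. ROWS is a JSON object of lists of equal length, an entry for each row: "translation": the shift along the tool's x, y, z in mm, a list of three; "rotation": the turn, a rotation vector about the tool's x, y, z in rad, a list of three; "claw": the finger opening in mm, from 0 to 85.4. In form: {"translation": [[dx, dy, dz], ...], "rotation": [[ax, ay, az], ...], "claw": [claw, ...]}. A call has 1 to 10 rows; each row shifts and turns the commanded pose from where the row before left it, along the tool's axes as they then stand; what a row does not reach is not made up. A row lasts 1/10 s, in which the tool goes at most 50 mm and 8.59 degrees, less where a joint would pass 70% of its speed; a pose out of reach is approached as far as the arm can. A call is refused whole if a number of a shift passes 50 or a number of a turn 0.15, either way. A call with a gripper value outside its range is refused whole. The fingers move at their own pace and stop on an object; FORCE is the grip in N (left out, the last holds). Time passes only in rows, so rows that do not move let the fingers close. It gives the time, the measured TCP pose, the force and the opening at its end, in the units of the state.
- sense(): the state, without advancing time (a new reading comes with each control period).
- snapshot(name): name is "scene" or "top" or "wrist"; returns a dict with "frame" (400x640x3 uint8, red, green, blue), "intrinsics" (3x3 intrinsics, pixels), "extrinsics" (4x4, takes a point from camera to world coordinates). Camera axes: x right, y up, looking along -z (the intrinsics and any distortion apply to the point x, -y, -z); pixel columns grow to the right and rows downward; lengths in mm; the calibration is good to about 2 mm. The wrist camera is an equidistant fisheye: a pixel r from the principal point sees the ray r / f radians off the axis. A picture is of the moment at which its call begins. There is no depth.
- hand_in(): hands the job in, once; it reports no verdict.
The state is a dict: "time": time; "joint_pos": joint angles; "qd": joint speeds; "joint_efforts": joint torques, N m; "tool_pos": TCP position; "tcp_rot": TCP orientation; "ft_force": force on the tool from outside, world axes, zero at the start; "wrist_torque": the same for the moment, N m; "finger_gap": finger opening in mm.
Only numpy, scipy, OpenCV 4.12 (cv2) and the standard library are available. Lean on these libraries where they do the work, as an engineer would, in place of code of your own. Each camera call takes 0.05 s, during which the arm holds its last target.

### The job

The freshly primed bracket on the plywood board is still tacky: only the steel hook may touch it, not the gripper, the arm or the rack. Take the hook hanger off the drying rack by its black grip, pass its hook through the one rib hole from which the bracket will hang level, and lift it without tipping it over. Hang the hanger back on the rack, its crossbar down in a pair of notches and the bracket level, still and free, and leave the other things where they are.

Things in the scene. Friction and masses are not known exactly. Their poses are not given: they have to be found in the camera images.
- hanger_grip (a point): Centre of the hook hanger's black plastic grip, an upright block 14 (x) by 16 (y) by 46 mm high in the middle of the crossbar. The hanger is one stiff piece, 0.18 kg, hanging upright on the rack at first. Axes of its four points: x along the crossbar, the way the hook's tip points; z up.
- hanger_bar (a point): Middle of the hanger's crossbar, 29 mm below hanger_grip: a straight round steel bar 9 mm thick along x, 160 mm long, ball ends 15 mm. Lying on the rails, the hanger can swing about this bar's axis.
- hook_seat (a point): Centre line of the hook's bar at its lowest point, straight below the grip (109 mm below hanger_grip), where a hung part comes to rest. The hook is a C of 7 mm round bar in the hanger's x-z plane: from the crossbar its back goes down at x = -27 mm, then turns forward to this seat and on to the tip; it is open on the +x side.
- hook_tip (a point): End of the hook's centre line, 24 mm in front (+x) of hook_seat and 5 mm higher; its round end reaches 3.5 mm farther. The hook enters a hole tip first, along its +x.
- bracket: Grey angle bracket standing on its foot on the board, 56 (x) by 170 (y) by 130 mm high, 0.34 to 0.56 kg, one casting of one metal: foot, upright and a rib between them. Origin: centre of the foot's underside; y along the foot to the upright, x across it (normal to the rib), z up. Alike from both sides of the rib. It hangs level only from the hole straight above its centre of mass.
- rib_top (a point): Top end of the rib's sloping edge, at the upright (y = +78 mm, 120 mm above the underside); axes as the bracket. The rib, 7 mm thick, stands on the foot in the plane x = 0; its edge falls straight from here to 34 mm above the underside at y = -79 mm. Foot plate: 170 x 56 x 10 mm. Upright plate: 56 mm wide, 7 mm thick, at y = 78 to 85 mm, up to 130 mm. Bolt holes there are negligible.
- hole_1 (a point): Centre of the rib hole nearest the upright (y = +54 mm, 87 mm above the underside). The four holes are round, 22 mm wide, 30 mm apart in y, 20 mm straight below the sloping edge. Axes as the bracket.
- hole_2 (a point): Centre of the second rib hole from the upright (y = +24 mm, 70 mm above the underside).
- hole_3 (a point): Centre of the third rib hole from the upright (y = -6 mm, 54 mm above the underside).
- hole_4 (a point): Centre of the rib hole farthest from the upright (y = -36 mm, 38 mm above the underside).
- board: Plywood board under the bracket, fixed, 100 (x) by 230 (y) by 12 mm. Origin: centre of its underside.
- rack: Fixed drying rack, 148 (x) by 320 mm (y). Origin: on the bench below its middle, z up. Two level rails along y, 14 mm round, at x = -60 and +60 mm, axes 188 mm above the bench, on four 14 mm posts at y = -145 and +145 mm. Between rails and posts it is open, 106 mm wide, above and at both ends (only ties 18 mm high join the posts), so a bracket on the hook can come in lengthways.
- rack_notch (a point): Where the middle of the crossbar lies in the middle notches: 200 mm above the rack's origin; axes as the rack. There the hanger starts. Notch pairs at y = -75, 0 and +75 mm of the rack, any will do: gaps between black tapered collars on the rails, 12 mm wide at the rail, 26 mm at the rims, which stand 4 mm above the axis of a seated crossbar.
- spray_can: Bystander: upright aerosol can, 66 mm thick, 225 mm tall. Origin: centre of its underside.
- brush: Bystander: flat paint brush lying on the bench, 40 x 198 x 12 mm. Origin: centre of its underside.

How it is judged:
By the outcome, as a careful person would: the job done as asked, in the order asked, and still so for the second after the job is handed in, with the robot touching nothing.
It also fails if it takes over 66 s, if anything falls off the work surface, if the arm or the gripper's body presses on something with over 40 N, if the wrist force passes 120 N, or if a joint passes its speed limit or range.

## Working session

There is one attempt and no reset: what is moved stays moved. The work goes in short steps, Python scripts to look and compute and a shell command to move; the robot and the scene stay as the last step left them, time stands still between calls to the robot, and variables do not carry over. Pictures are saved under pics/ and viewed, and the job is handed in when it is done.

```bash
ls; mkdir -p pics; python3 - <<'E'
from bench import *
import cv2
s=sense(); print(s)
for n in ("scene","top","wrist"):
    d=snapshot(n); cv2.imwrite(f"pics/{n}0.png",d["frame"][:,:,::-1]); print(n,d["intrinsics"],d["extrinsics"])
E
```

```text
pics
{'time': 0.0, 'joint_pos': array([ 6.40905771e+01,  7.51447039e+00,  8.53285569e+01,  2.94407540e-04,
        8.72614260e+01, -4.89338614e+00]), 'qd': array([-0.0412859 ,  0.02744949, -0.05415409, -0.01345777, -0.07284427,
       -0.05908041]), 'joint_efforts': array([-9.24785854e-05, -5.69379759e+01, -5.00567651e+01, -1.31884908e-04,
        1.43278419e-02,  3.90323805e-05]), 'tool_pos': array([214.92076642, 559.60689417, 230.25800045]), 'tcp_rot': array([-1.79895953e+02, -9.20303263e-03,  1.58983941e+02]), 'ft_force': array([-0.20703929,  0.00795909,  0.2020768 ]), 'wrist_torque': array([ 0.02537689,  0.00011001, -0.01318391]), 'finger_gap': 85.53561141871806}
scene [[499.9554721    0.         323.23666756]
 [  0.         499.9554721  195.066816  ]
 [  0.           0.           1.        ]] [[ 5.84847133e-01  5.73096033e-01 -5.74033769e-01 -1.23549681e+02]
 [-8.10943140e-01  4.28838772e-01 -3.98081060e-01 -4.06478409e+02]
 [ 1.80292608e-02  6.98325314e-01  7.15553423e-01  1.00471606e+03]
 [ 0.00000000e+00  0.00000000e+00  0.00000000e+00  1.00000000e+00]]
top [[401.13011828   0.         324.02470059]
 [  0.         401.13011828 206.1722741 ]
 [  0.           0.           1.        ]] [[ 1.74300877e-02  9.95306663e-01 -9.51884345e-02  4.71105559e+02]
 [-9.99727612e-01  1.58709794e-02 -1.71118311e-02  7.32431473e+01]
 [-1.55207858e-02  9.54607670e-02  9.95312186e-01  1.05961960e+03]
 [ 0.00000000e+00  0.00000000e+00  0.00000000e+00  1.00000000e+00]]
wrist [[309.70691629   0.         324.36787986]
 [  0.         309.70691629 195.94768147]
 [  0.           0.           1.        ]] [[ 3.59373032e-01 -8.94213073e-01 -2.66896991e-01  1.47473463e+02]
 [ 9.33192307e-01  3.43817597e-01  1.04602000e-01  5.86052123e+02]
 [-1.77259346e-03 -2.86657357e-01  9.58031533e-01  3.72530599e+02]
 [ 0.00000000e+00  0.00000000e+00  0.00000000e+00  1.00000000e+00]]
```

View pics/scene0.png

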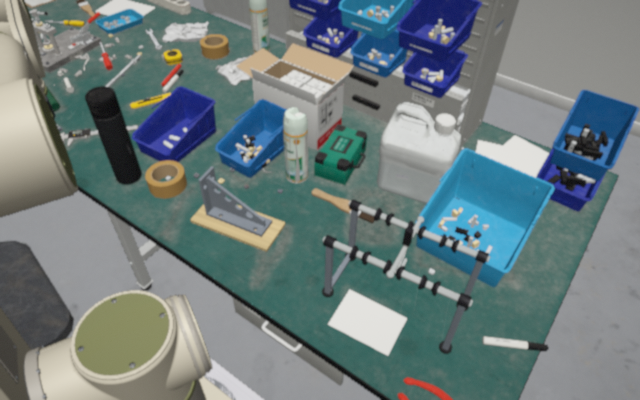

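View pics/top0.png

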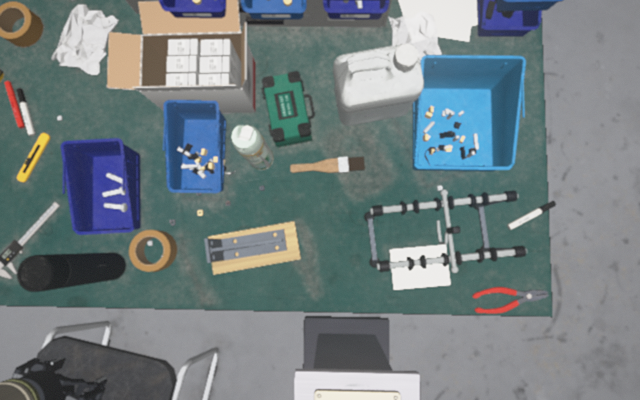

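View pics/wrist0.png

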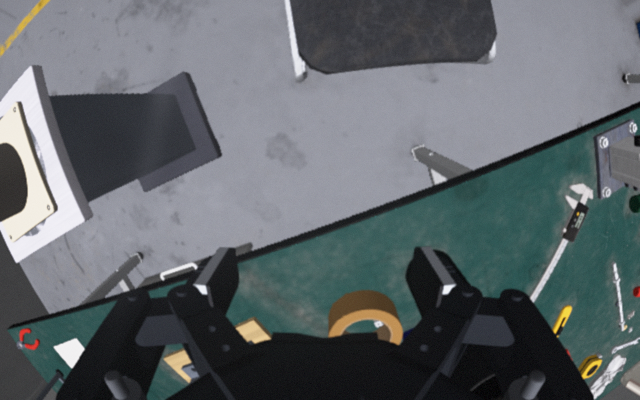

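```bash
python3 - <<'E'
import cv2,numpy as np
t=cv2.imread("pics/top0.png"); s=cv2.imread("pics/scene0.png")
def c(im,x0,y0,x1,y1,f,n): cv2.imwrite(n,cv2.resize(im[y0:y1,x0:x1],None,fx=f,fy=f,interpolation=cv2.INTER_CUBIC))
c(t,355,180,545,305,4,"pics/t_rack.png")
c(t,195,210,315,285,6,"pics/t_br.png")
c(s,310,185,500,360,4*0.85,"pics/s_rack.png")
c(s,180,155,300,255,6*0.95,"pics/s_br.png")
E
```

```text
(no output)
```

View pics/t_rack.png

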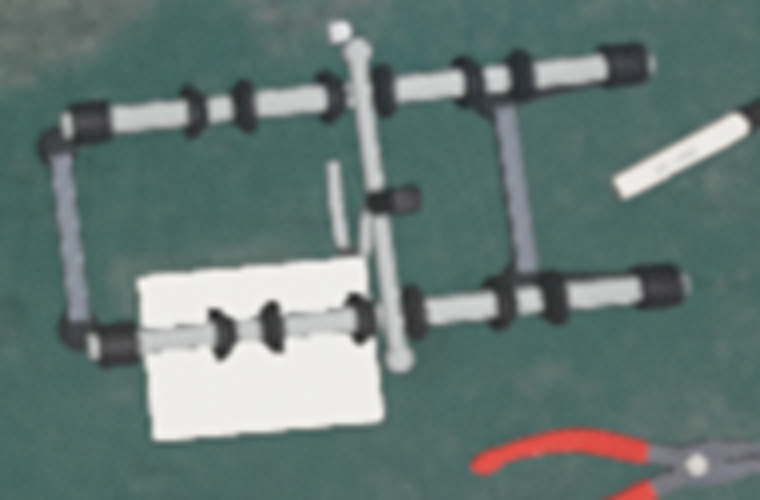

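View pics/t_br.png

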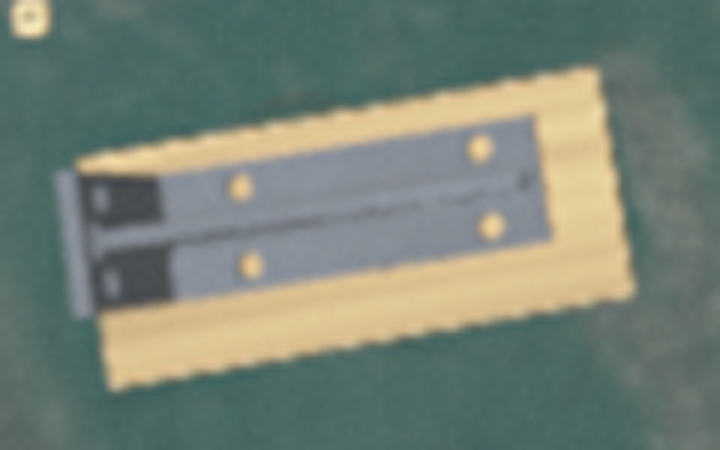

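View pics/s_rack.png

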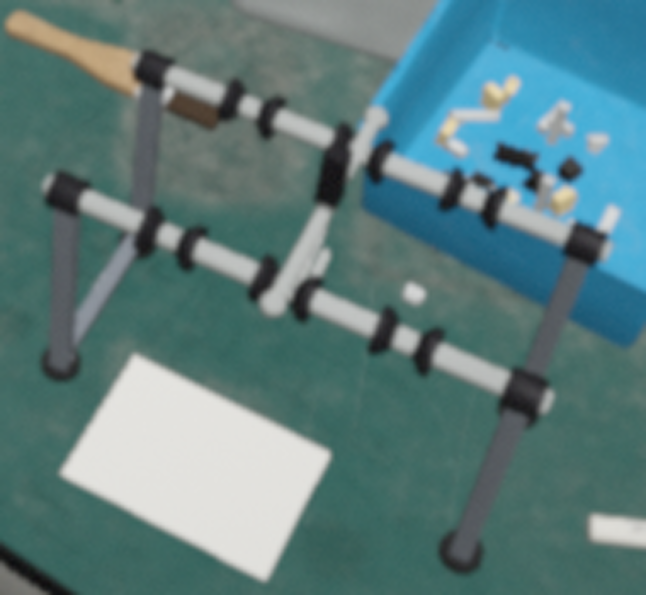

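View pics/s_br.png

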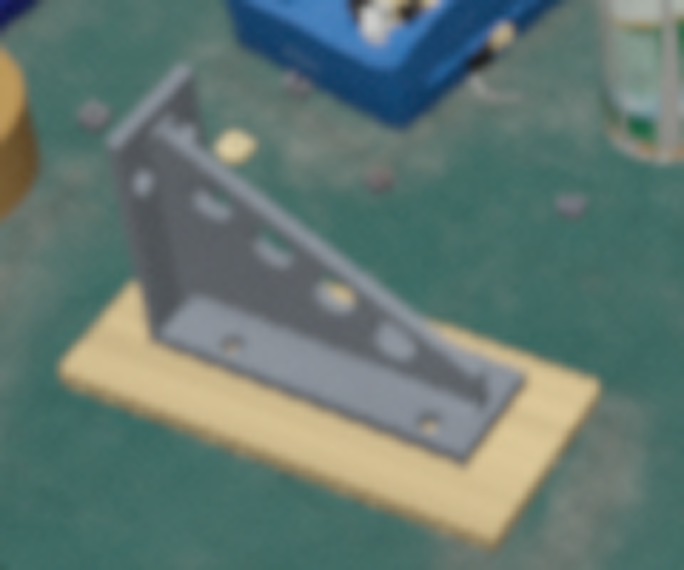

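```bash
cat > h.py <<'E'
import numpy as np,cv2
CAL={"scene":(499.9554721,323.23666756,195.066816,np.array([[ 5.84847133e-01,5.73096033e-01,-5.74033769e-01,-1.23549681e+02],[-8.10943140e-01,4.28838772e-01,-3.98081060e-01,-4.06478409e+02],[ 1.80292608e-02,6.98325314e-01,7.15553423e-01,1.00471606e+03]])),
"top":(401.13011828,324.02470059,206.1722741,np.array([[ 1.74300877e-02,9.95306663e-01,-9.51884345e-02,4.71105559e+02],[-9.99727612e-01,1.58709794e-02,-1.71118311e-02,7.32431473e+01],[-1.55207858e-02,9.54607670e-02,9.95312186e-01,1.05961960e+03]]))}
def ray(cam,u,v,E=None,K=None):
    if cam=="wrist":
        f,cx,cy=K[0,0],K[0,2],K[1,2]; a,b=u-cx,v-cy; r=np.hypot(a,b)+1e-9; th=r/f
        d=np.array([np.sin(th)*a/r,-np.sin(th)*b/r,-np.cos(th)])
    else:
        f,cx,cy,E=CAL[cam]; d=np.array([(u-cx)/f,-(v-cy)/f,-1.])
    return E[:3,3],E[:3,:3]@d
def plane(cam,u,v,z,**k):
    o,d=ray(cam,u,v,**k); return o+d*(z-o[2])/d[2]
def tri(*rays):
    A=np.zeros((3,3));b=np.zeros(3)
    for o,d in rays:
        d=d/np.linalg.norm(d);P=np.eye(3)-np.outer(d,d);A+=P;b+=P@o
    p=np.linalg.solve(A,b); return p,[round(float(np.linalg.norm((np.eye(3)-np.outer(d,d)/(d@d))@(p-o))),1) for o,d in rays]
def proj(p,E,K,fish=True,cam=None):
    if cam: f,cx,cy,E=CAL[cam]; fish=False
    else: f,cx,cy=K[0,0],K[0,2],K[1,2]
    q=E[:3,:3].T@(np.asarray(p,float)-E[:3,3]); a,b,c=q[0],-q[1],-q[2]
    if fish:
        r=np.hypot(a,b)+1e-9; th=np.arctan2(r,c); return cx+f*th*a/r, cy+f*th*b/r
    return cx+f*a/c, cy+f*b/c
E
python3 - <<'E'
from h import *
a=(355+357.5/4,180+48/4); b=(355+400/4,180+360/4)
f=3.4
sa=(310+376/f,185+117/f); sb=(310+272/f,185+300/f)
for t,s in ((a,sa),(b,sb)):
    print(plane("top",*t,200).round(1),plane("scene",*s,200).round(1),tri(ray("top",*t),ray("scene",*s)))
# board corners top
for c in ((78,160),(600,68),(634,297),(110,390)): print("board",plane("top",195+c[0]/6,210+c[1]/6,12).round(1))
for c in ((60,370),(137,285),(598,385),(490,545)): print("board s",plane("scene",180+c[0]/5.7,155+c[1]/5.7,12).round(1))
for c in ((535,115),(552,240)): print("foot",plane("top",195+c[0]/6,210+c[1]/6,22).round(1))
for c in ((522,378),(463,462)): print("foot s",plane("scene",180+c[0]/5.7,155+c[1]/5.7,22).round(1))
for c in ((60,172),(80,316)): print("upr top",plane("top",195+c[0]/6,210+c[1]/6,142).round(1))
for c in ((187,68),(112,145)): print("upr s",plane("scene",180+c[0]/5.7,155+c[1]/5.7,142).round(1))
# rack ends
for n,c in (("can",(0,0)),): pass
for c in ((62,122),(95,348),(650,62),(683,285)): print("rail end",plane("top",355+c[0]/4,180+c[1]/4,188).round(1))
E
```

```text
[ 588.1 -170.2  200. ] [ 588.4 -169.9  200. ] (array([ 587.9790873 , -170.0882947 ,  200.45258982]), [0.0, 0.0])
[ 422.4 -190.7  200. ] [ 426.9 -188.5  200. ] (array([ 423.02978778, -189.5466054 ,  205.15822874]), [0.5, 0.5])
board [486.3 393.5  12. ]
board [530.2 166.5  12. ]
board [431.4 149.4  12. ]
board [387.5 375.1  12. ]
board s [389.6 371.9  12. ]
board s [449.  382.2  12. ]
board s [530.6 167.4  12. ]
board s [429.9 147.   12. ]
foot [508.9 193.2  22. ]
foot [455.4 184.5  22. ]
foot s [506.6 192.2  22. ]
foot s [452.8 181.2  22. ]
upr top [479.7 360.4 142. ]
upr top [425.4 350.3 142. ]
upr s [481.5 356.2 142. ]
upr s [426.7 347.1 142. ]
rail end [546.6 -13.1 188. ]
rail end [425.1 -31.6 188. ]
rail end [ 584.5 -331.7  188. ]
rail end [ 464.3 -345.8  188. ]
```

```bash
cat > mv.py <<'E'
import sys,numpy as np
from bench import *
from scipy.spatial.transform import Rotation as R
def rel(x,y,z,yaw=None,roll=180,pitch=0):
    s=sense(); Rt=R.from_euler('xyz',s['tcp_rot'],degrees=True)
    d=Rt.inv().apply(np.array([x,y,z])-s['tool_pos'])
    print("t",s['time'],"pos",s['tool_pos'].round(1),s['tcp_rot'].round(2),"F",s['ft_force'].round(1),"gap",round(s['finger_gap'],1))
    print("shift now-axes",d.round(1))
    if yaw is not None:
        T=R.from_euler('xyz',[roll,pitch,yaw],degrees=True); print("rotvec",(Rt.inv()*T).as_rotvec().round(4)); print("shift after-turn axes",T.inv().apply(np.array([x,y,z])-s['tool_pos']).round(1))
if __name__=="__main__": rel(*map(float,sys.argv[1:]))
E
python3 -m creep '{"translation":[[0,0,-20],[0,0,-25],[0,0,-25],[0,0,0]],"rotation":[[0,0,-0.122],[0,0,-0.122],[0,0,-0.122],[0,0,-0.122]],"claw":[85,85,85,85]}' 60; python3 mv.py 545 280 310 187
```

```text
time: 0.55
tool_pos: [215.8, 561.5, 305.8]
tcp_rot: [179.7, 0.2, -172.8]
ft_force: [0.1, 0.5, 0.8]
finger_gap: 84.8
t 0.55 pos [215.8 561.5 305.8] [ 179.7     0.2  -172.77] F [0.1 0.5 0.8] gap 84.8
shift now-axes [-291.1 -320.7   -4.9]
rotvec [0.0053 0.0034 0.0041]
shift after-turn axes [-292.4 -319.5   -4.2]
```

```bash
python3 -m creep '{"translation":[[-15,-16,0],[-33,-36,0],[-33,-36,0],[-33,-37,0],[-33,-37,0],[-33,-36,0],[-33,-36,0],[-33,-36,0],[-30,-33,0],[-16,-17,-4]],"rotation":[[0,0,0],[0,0,0],[0,0,0],[0,0,0],[0,0,0],[0,0,0],[0,0,0],[0,0,0],[0,0,0],[0,0,0]],"claw":[85,85,85,85,85,85,85,85,85,85]}'; python3 -m creep '{"translation":[[0,0,0],[0,0,0]],"rotation":[[0,0,0],[0,0,0]],"claw":[85,85]}'
python3 - <<'E'
from bench import *
import cv2,pickle
d=snapshot("wrist"); print(sense()['tool_pos'],sense()['tcp_rot'])
pickle.dump(d,open("w1.pkl","wb")); cv2.imwrite("pics/w1.png",d["frame"][:,:,::-1])
E
```

```text
time: 1.55
tool_pos: [545.6, 274.6, 304.0]
tcp_rot: [-179.9, -0.1, -173.2]
ft_force: [-0.4, 0.7, 0.4]
finger_gap: 84.8
time: 1.75
tool_pos: [543.7, 277.5, 304.8]
tcp_rot: [180.0, -0.1, -173.1]
ft_force: [0.1, -0.8, -1.3]
finger_gap: 84.8
[543.15534671 278.18448387 304.89814288] [ 1.79986329e+02 -4.96408225e-02 -1.73050108e+02]
```

View pics/w1.png

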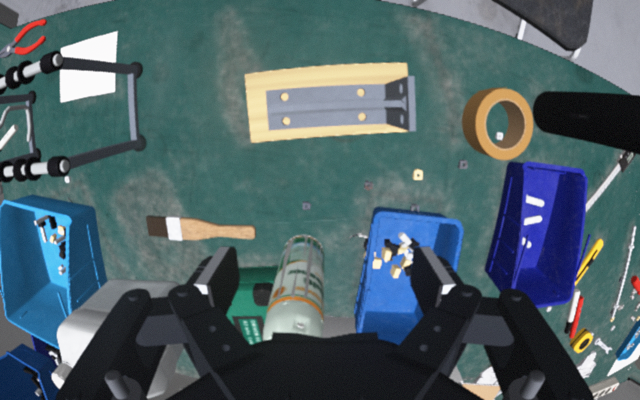

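```bash
python3 - <<'E'
import cv2
t=cv2.imread("pics/w1.png")
cv2.imwrite("pics/w1c.png",cv2.resize(t[55:150,235:425],None,fx=4,fy=4,interpolation=cv2.INTER_CUBIC))
E
```

```text
(no output)
```

View pics/w1c.png

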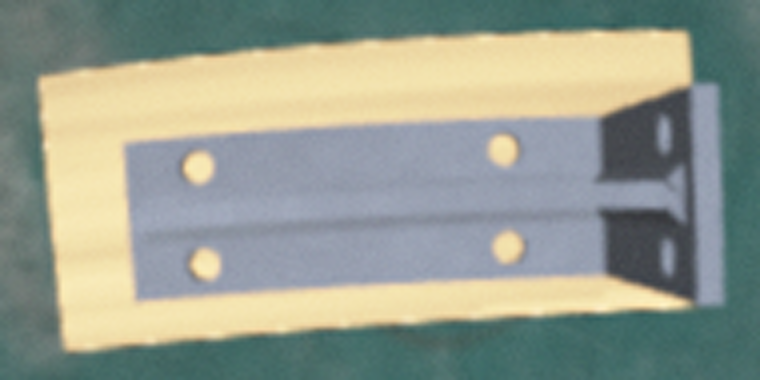

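```bash
python3 - <<'E'
from h import *; import pickle
d=pickle.load(open("w1.pkl","rb")); k=dict(E=d["extrinsics"],K=d["intrinsics"])
P=lambda c,z:plane("wrist",235+(c[0]+.5)/4-.5,55+(c[1]+.5)/4-.5,z,**k)
f1,f2=P((125,143),22),P((137,300),22); u1,u2=P((719,84),142),P((725,303),142); i1,i2=P((694,84),142),P((699,303),142)
b=[P(c,12) for c in((39,76),(66,353),(690,30))]
for n in("f1","f2","u1","u2","i1","i2"): print(n,globals()[n].round(1))
print(np.linalg.norm(f1-f2),np.linalg.norm(u1-u2),np.linalg.norm((u1-i1)))
m1,m2=(f1+f2)/2,(u1+u2)/2; v=(m2-m1)[:2]; print("L",np.linalg.norm(v),"yaw",np.degrees(np.arctan2(-v[0],v[1])),"c",(m1+m2)/2)
print("yaws", [np.degrees(np.arctan2(*(q-p)[[1,0]])) for p,q in((f1,f2),(u1,u2))])
print("board",[x.round(1) for x in b])
n=v/np.linalg.norm(v); c=((m1+m2)/2)[:2]; print("hole2 from mid",c+24*n,"from foot end",m1[:2]+109*n,"from upright",m2[:2]-61*n)
for c in ((199,167),(503,149),(205,264),(508,247)): print(P(c,22).round(1))
E
```

```text
f1 [458.1 186.9  22. ]
f2 [512.1 196.5  22. ]
u1 [428.  353.5 142. ]
u2 [482.7 363.1 142. ]
i1 [429.2 347.1 142. ]
i2 [483.8 356.3 142. ]
54.76868315293633 55.60316974073158 6.528643181530289
L 169.2432290783844 yaw 10.12759220589391 c [470.21383691 274.99592781  82.        ]
yaws [np.float64(10.13478166091466), np.float64(9.965792238730605)]
board [array([435.9, 151.2,  12. ]), array([534.4, 170.6,  12. ]), array([391.7, 376.6,  12. ])]
hole2 from mid [465.99365729 298.62197453] from foot end [465.92712168 298.99446422] from upright [466.0601929  298.24948484]
[464.3 213.3  22. ]
[446.  314.8  22. ]
[497.3 218.9  22. ]
[479.2 320.9  22. ]
```

```bash
python3 mv.py 585 -172 330 187
```

```text
t 1.8 pos [543.2 278.2 304.9] [ 1.7999e+02 -5.0000e-02 -1.7305e+02] F [-1.3  1.4  0. ] gap 84.8
shift now-axes [  13.  -451.9  -25.2]
rotvec [ 0.0002 -0.0009 -0.0009]
shift after-turn axes [  13.3 -451.9  -25.1]
```

```bash
python3 -m creep '{"translation":[[1,-25,-5],[2,-48,-5],[2,-48,-5],[2,-48,-5],[1,-48,-5],[1,-49,0],[1,-48,0],[1,-48,0],[1,-48,0],[1,-30,0]],"rotation":[[0,0,0],[0,0,0],[0,0,0],[0,0,0],[0,0,0],[0,0,0],[0,0,0],[0,0,0],[0,0,0],[0,0,0]],"claw":[85,85,85,85,85,85,85,85,85,85]}'; python3 -m creep '{"translation":[[0,-12,0],[0,0,0],[0,0,0],[0,0,0]],"rotation":[[0,0,0],[0,0,0],[0,0,0],[0,0,0]],"claw":[85,85,85,85]}'
python3 - <<'E'
from bench import *
import cv2,pickle
d=snapshot("wrist"); print(sense()['tool_pos'],sense()['tcp_rot'])
pickle.dump(d,open("w2.pkl","wb")); cv2.imwrite("pics/w2.png",d["frame"][:,:,::-1])
t=d["frame"][:,:,::-1]
cv2.imwrite("pics/w2c.png",cv2.resize(t[10:210,190:450],None,fx=3,fy=3,interpolation=cv2.INTER_CUBIC))
E
```

```text
time: 2.8
tool_pos: [583.7, -162.1, 330.1]
tcp_rot: [-180.0, -0.0, -173.0]
ft_force: [-0.4, 0.2, -0.2]
finger_gap: 85.2
time: 3.2
tool_pos: [585.7, -170.4, 330.5]
tcp_rot: [180.0, 0.0, -172.9]
ft_force: [0.7, 0.1, 0.3]
finger_gap: 84.9
[ 585.66714731 -170.59810505  330.58304453] [ 1.79991424e+02  2.23173083e-02 -1.72924500e+02]
```

View pics/w2.png

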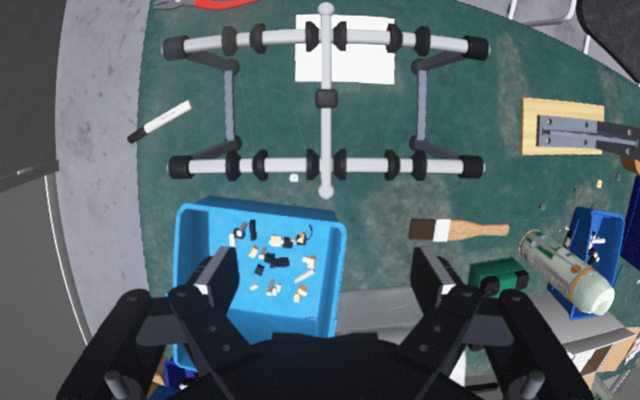

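View pics/w2c.png

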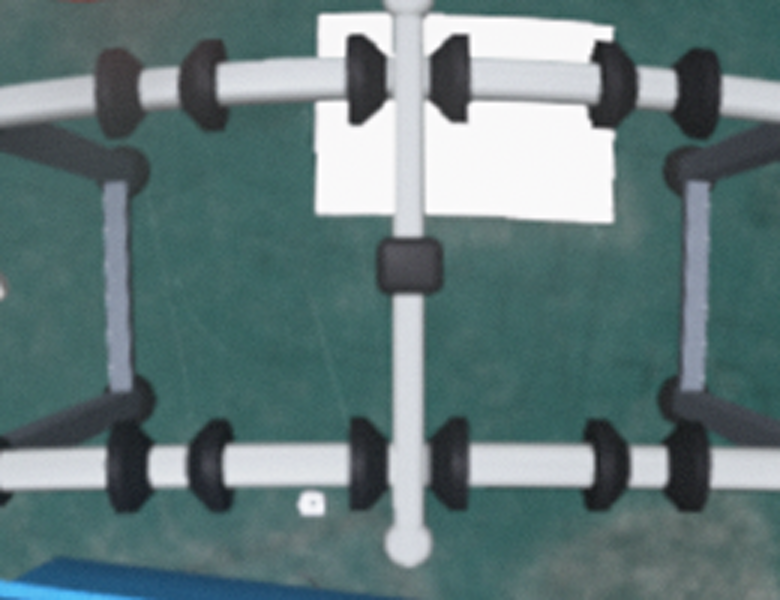

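```bash
python3 - <<'E'
from h import *; import pickle
d=pickle.load(open("w2.pkl","rb")); k=dict(E=d["extrinsics"],K=d["intrinsics"])
print(k["E"].round(3))
P=lambda c,z:plane("wrist",190+(c[0]+.5)/3-.5,10+(c[1]+.5)/3-.5,z,**k)
a=P((408,545),200); b=plane("wrist",326,9,200,**k); g=P((410.5,266),252)
print(a,b,(a+b)/2,np.linalg.norm(a-b),"yaw",np.degrees(np.arctan2(*(a-b)[[1,0]])))
print("grip",g, [P(c,252).round(1) for c in((377,240),(443,240),(443,293),(377,293))])
# bar at rails
for c in((409,75),(408,465)): print(P(c,200))
# rail lines
for (p,q) in (((215,82),(640,82)),((215,465),(640,466))):
    A,B=P(p,188),P(q,188); print("rail",A,B,np.degrees(np.arctan2(-(A-B)[0],(A-B)[1])))
im=d["frame"]
E
```

```text
[[-1.22000e-01 -9.51000e-01 -2.85000e-01  5.13758e+02]
 [ 9.92000e-01 -1.17000e-01 -3.50000e-02 -1.79470e+02]
 [ 0.00000e+00 -2.87000e-01  9.58000e-01  4.72689e+02]
 [ 0.00000e+00  0.00000e+00  0.00000e+00  1.00000e+00]]
[ 590.34161346 -168.73207841  200.        ] [ 426.15408564 -188.75561235  200.        ] [ 508.24784955 -178.74384538  200.        ] 165.40400902085622 yaw 6.953186023727536
grip [ 508.31116215 -178.56171037  252.        ] [array([ 503.1, -187.1,  252. ]), array([ 501.2, -171.8,  252. ]), array([ 513.7, -170.2,  252. ]), array([ 515.6, -185.6,  252. ])]
[ 450.33262977 -185.78278152  200.        ]
[ 565.70899412 -171.79736832  200.        ]
rail [ 454.99233726 -244.66118846  188.        ] [ 437.90400345 -115.76705802  188.        ] -172.44796627521518
rail [ 575.03668967 -231.97510691  188.        ] [558.62535868 -98.18201059 188.        ] -173.00691709791872
```

```bash
python3 mv.py 507.8 -179 210.5 187
```

```text
t 3.25 pos [ 585.7 -170.6  330.6] [ 1.7999e+02  2.0000e-02 -1.7292e+02] F [1.  0.5 0. ] gap 84.7
shift now-axes [ 78.4   1.2 120.1]
rotvec [0.0001 0.0004 0.0013]
shift after-turn axes [ 78.3   1.2 120.1]
```

```bash
python3 -m creep '{"translation":[[25,0,0],[38,1,0],[15,0,20],[0,0,35],[0,0,35],[0,0,20],[0,0,10],[0,0,0],[0,0,0]],"rotation":[[0,0,0],[0,0,0],[0,0,0],[0,0,0],[0,0,0],[0,0,0],[0,0,0],[0,0,0],[0,0,0]],"claw":[85,85,85,85,85,85,85,85,85]}'; python3 mv.py 507.8 -179 210.5 187
```

```text
time: 4.15
tool_pos: [508.6, -180.8, 211.7]
tcp_rot: [-179.9, 0.1, -173.0]
ft_force: [-0.3, 0.3, 0.2]
finger_gap: 84.9
t 4.15 pos [ 508.6 -180.8  211.7] [-1.7995e+02  9.0000e-02 -1.7301e+02] F [-0.3  0.3  0.2] gap 84.9
shift now-axes [0.6 1.8 1.2]
rotvec [-0.0009  0.0015 -0.0002]
shift after-turn axes [0.6 1.8 1.2]
```

```bash
python3 -m creep '{"translation":[[0,1.5,1],[0,0,0],[0,0,0],[0,0,0],[0,0,0],[0,0,0],[0,0,0],[0,0,0]],"rotation":[[0,0,0],[0,0,0],[0,0,0],[0,0,0],[0,0,0],[0,0,0],[0,0,0],[0,0,0]],"claw":[60,45,35,25,15,10,10,10]}' 60; python3 - <<'E'
from bench import *
import cv2
for n in("wrist","scene"):
    d=snapshot(n); cv2.imwrite(f"pics/{n}3.png",d["frame"][:,:,::-1])
print(sense())
E
```

```text
time: 4.95
tool_pos: [507.8, -179.5, 209.6]
tcp_rot: [-180.0, 0.0, -173.1]
ft_force: [0.4, 1.3, 3.0]
finger_gap: 15.3
{'time': 5.05, 'joint_pos': array([-2.49224839e+01, -1.43655753e+00,  9.67644232e+01, -1.34724670e-03,
        8.46487420e+01, -1.21863268e+02]), 'qd': array([-0.08035022,  0.04801266,  0.02448054,  0.08573485, -0.07646581,
        0.10669867]), 'joint_efforts': array([ -0.11009539, -46.68297529, -48.1811142 ,  -0.11098643,
        -0.21511076,  -0.06310592]), 'tool_pos': array([ 507.8262913 , -179.51941215,  209.56428353]), 'tcp_rot': array([-1.79986512e+02,  1.91591925e-02, -1.73059089e+02]), 'ft_force': array([0.07614645, 0.70496163, 2.31012706]), 'wrist_torque': array([ 0.06395278,  0.0439682 , -0.06100955]), 'finger_gap': 15.416964788731583}
```

View pics/wrist3.png

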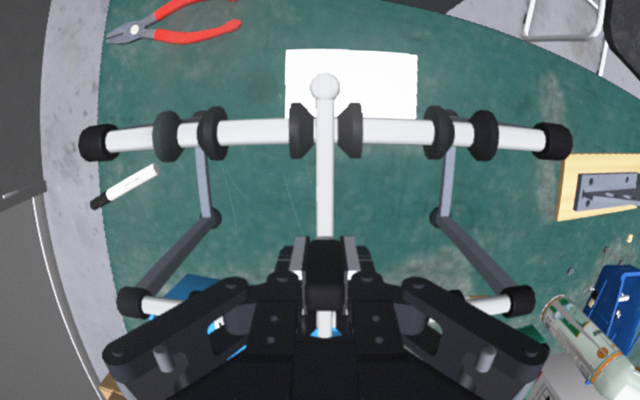

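View pics/scene3.png

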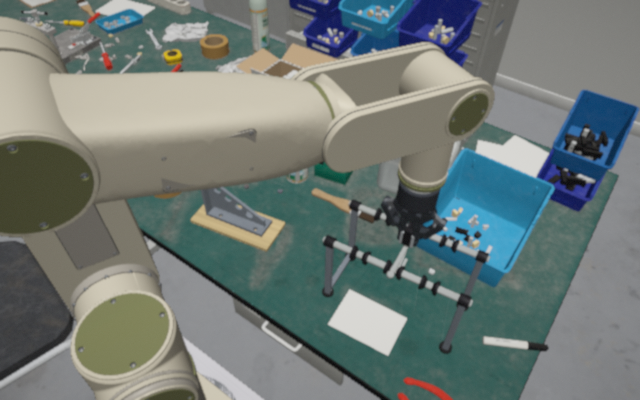

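```bash
python3 -m creep '{"translation":[[0,0,0],[0,0,-5],[0,0,-15],[0,0,-25],[0,0,-30],[0,0,-20]],"rotation":[[0,0,0],[0,0,0],[0,0,0],[0,0,0],[0,0,0],[0,0,0]],"claw":[10,10,10,10,10,10]}' 90; python3 mv.py 397 286 250 -169.9
```

```text
time: 5.65
tool_pos: [508.1, -179.6, 307.5]
tcp_rot: [-179.9, 0.1, -173.1]
ft_force: [0.9, 0.1, -1.0]
finger_gap: 14.8
t 5.65 pos [ 508.1 -179.6  307.5] [-1.7992e+02  1.1000e-01 -1.7305e+02] F [ 0.9  0.1 -1. ] gap 14.8
shift now-axes [ 54.1 475.7  56.7]
rotvec [-0.0014  0.002  -0.055 ]
shift after-turn axes [ 27.7 477.9  57.5]
```

```bash
python3 -m creep '{"translation":[[0,15,0],[2,35,0],[3,48,0],[3,48,0],[3,48,0],[3,48,0],[3,48,0],[3,48,10],[3,48,15],[3,45,20]],"rotation":[[0,0,-0.055],[0,0,0],[0,0,0],[0,0,0],[0,0,0],[0,0,0],[0,0,0],[0,0,0],[0,0,0],[0,0,0]],"claw":[10,10,10,10,10,10,10,10,10,10]}';python3 -m creep '{"translation":[[2,30,12],[0,17,0],[0,0,0],[0,0,0],[0,0,0]],"rotation":[[0,0,0],[0,0,0],[0,0,0],[0,0,0],[0,0,0]],"claw":[10,10,10,10,10]}'; python3 mv.py 397 286 250 -169.9
python3 - <<'E'
from bench import *
import cv2,pickle
for n in("wrist","scene","top"):
    d=snapshot(n); cv2.imwrite(f"pics/{n}4.png",d["frame"][:,:,::-1])
    if n=="wrist": pickle.dump(d,open("w4.pkl","wb"))
    print(sense()["tool_pos"])
E
```

```text
time: 6.65
tool_pos: [407.3, 242.3, 261.1]
tcp_rot: [180.0, 0.2, -169.9]
ft_force: [2.1, 0.4, -2.0]
finger_gap: 14.9
time: 7.15
tool_pos: [397.8, 285.4, 248.1]
tcp_rot: [-180.0, 0.0, -169.9]
ft_force: [0.8, 1.0, -1.1]
finger_gap: 14.5
t 7.15 pos [397.8 285.4 248.1] [-1.7999e+02  5.0000e-02 -1.6995e+02] F [ 0.8  1.  -1.1] gap 14.5
shift now-axes [ 0.6  0.8 -1.9]
rotvec [-0.0001  0.0008 -0.0008]
shift after-turn axes [ 0.6  0.8 -1.9]
[397.84309293 285.26175311 248.07611546]
[397.82758542 285.23137408 247.98440405]
[397.76804771 285.27172723 247.8600214 ]
```

View pics/wrist4.png

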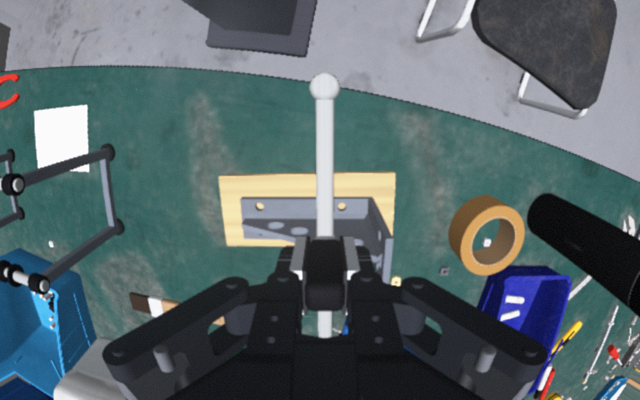

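View pics/scene4.png

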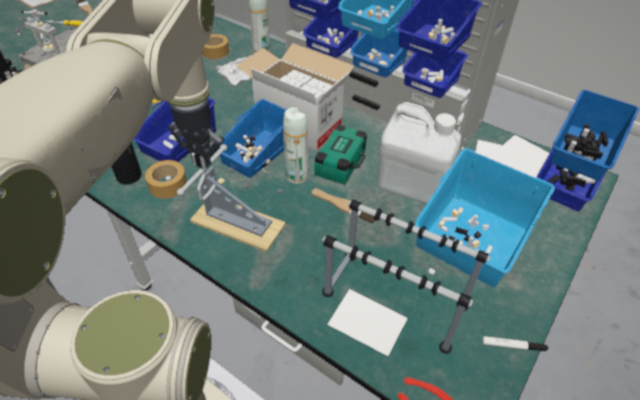

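View pics/top4.png

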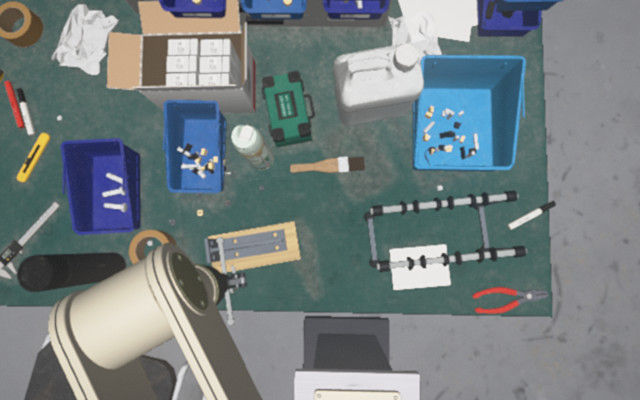

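```bash
python3 -m creep '{"translation":[[0,0.5,12],[0,0,25],[0,0,25],[0,0,12],[0,0,4],[0,0,0],[0,0,0],[0,0,0]],"rotation":[[0,0,0],[0,0,0],[0,0,0],[0,0,0],[0,0,0],[0,0,0],[0,0,0],[0,0,0]],"claw":[10,10,10,10,10,10,10,10]}'; python3 mv.py 397 286 169.6 -169.9
python3 - <<'E'
from bench import *
import cv2,pickle
for n,b in(("wrist",(200,150,420,315)),("scene",(165,135,295,250)),("top",(190,210,315,330))):
    d=snapshot(n); im=d["frame"][:,:,::-1]; cv2.imwrite(f"pics/{n}5.png",im)
    c=im[b[1]:b[3],b[0]:b[2]]; f={"wrist":3.5,"scene":5,"top":4.8}[n]
    cv2.imwrite(f"pics/{n}5c.png",cv2.resize(c,None,fx=f,fy=f,interpolation=cv2.INTER_CUBIC))
    if n=="wrist": pickle.dump(d,open("w5.pkl","wb"))
E
```

```text
time: 8.1
tool_pos: [398.0, 286.9, 170.8]
tcp_rot: [180.0, 0.1, -169.9]
ft_force: [-0.8, -0.0, -1.2]
finger_gap: 14.8
t 8.1 pos [398.  286.9 170.8] [ 1.7996e+02  1.2000e-01 -1.6991e+02] F [-0.8 -0.  -1.2] gap 14.8
shift now-axes [ 1.1 -0.7  1.2]
rotvec [ 0.0007  0.0022 -0.0001]
shift after-turn axes [ 1.1 -0.7  1.2]
```

View pics/wrist5c.png

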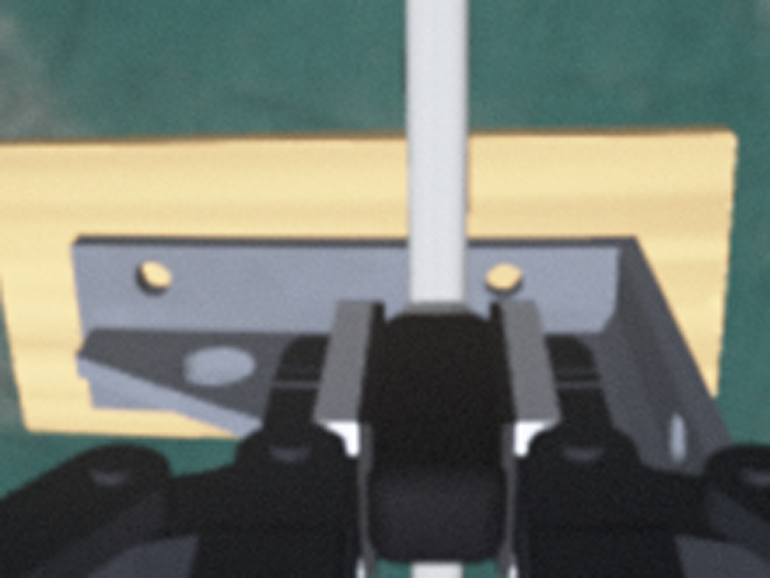

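View pics/scene5c.png

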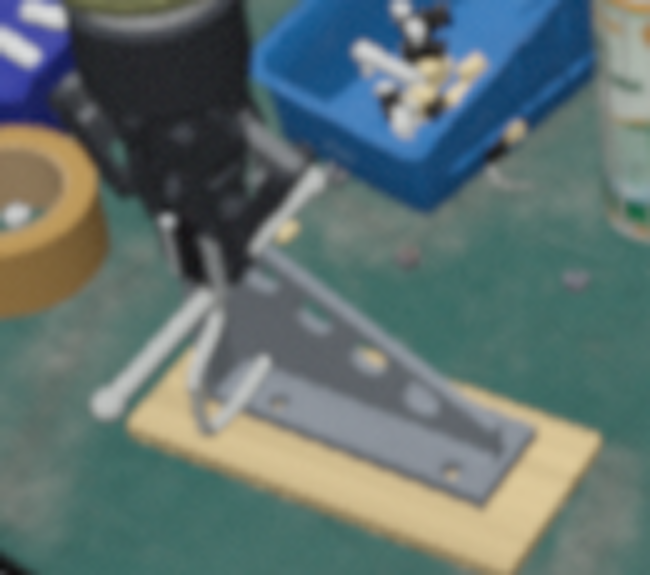

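View pics/top5c.png

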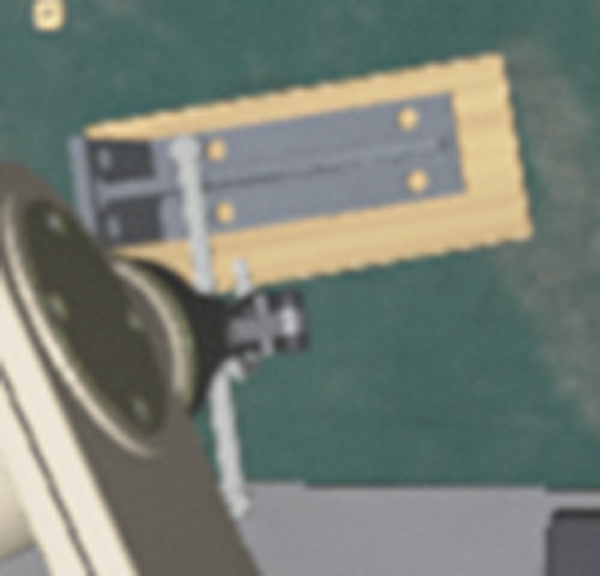

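```bash
python3 - <<'E'
from h import *
yaw=np.radians(10.09); X=np.array([np.cos(yaw),np.sin(yaw),0]); Y=np.array([-X[1],X[0],0])
tcp=np.array([398,286.9,170.8]); seat=tcp+[0,0,-89.6]
S=lambda p:(((np.array(proj(p,None,None,cam="scene"))-[165,135])*5)).round(0)
T=lambda p:(((np.array(proj(p,None,None,cam="top"))-[190,210])*4.8)).round(0)
tip=seat+24*X+[0,0,5]; print("tip end",S(tip+3.5*X),T(tip+3.5*X),"seat",S(seat))
for s in(1,-1): print("ball",S(seat+[0,0,80]+s*80*X),T(seat+[0,0,80]+s*80*X))
h2=np.array([466,298.5,82.])
for k in range(-2,2): h=h2+30*k*Y+[0,0,16.4*k]; print("hole",2-k,S(h-3.5*X),S(h+3.5*X))
c=h2-24*Y-[0,0,70]
print("foot", T(c-85*Y-28*X+[0,0,10]),T(c-85*Y+28*X+[0,0,10]),S(c-85*Y-28*X+[0,0,10]),S(c-85*Y+28*X+[0,0,10]))
# at insertion: tip at hole
E
```

```text
tip end [267. 356.] [237. 251.] seat [237. 399.]
ball [308. 182.] [186. 146.]
ball [111. 398.] [233. 491.]
hole 4 [418. 395.] [425. 386.]
hole 3 [365. 354.] [372. 345.]
hole 2 [312. 313.] [319. 304.]
hole 1 [258. 271.] [266. 263.]
foot [462. 188.] [447.  85.] [480. 495.] [535. 421.]
```

```bash
python3 - <<'E'
from h import *; import pickle
d=pickle.load(open("w5.pkl","rb")); k=dict(E=d["extrinsics"],K=d["intrinsics"])
P=lambda c,z:plane("wrist",200+(c[0]+.5)/3.5-.5,150+(c[1]+.5)/3.5-.5,z,**k)
a,b=P((76,240),22),P((635,240),22); v=b-a; print(a,b,np.linalg.norm(v),np.degrees(np.arctan2(-v[0],v[1])))
n=v/np.linalg.norm(v); x=np.array([n[1],-n[0],0]); h=(a+b)/2+24*n+28*x; print("hole2",h)
for c in((155,276),(504,277)): print("bolt",P(c,22))
print("hole4 (z50)",P((220,366),50), "pred",(h-60*n))
print("bar near end line",P((437,20),160.8),P((437,280),160.8))
E
```

```text
[455.38425199 187.85459306  22.        ] [425.96982641 350.36174338  22.        ] 165.14775910661552 10.259677230431592
hole2 [463.95470289 297.71149623  22.        ]
bolt [462.18815359 213.21597871  22.        ]
bolt [443.72125144 314.92861652  22.        ]
hole4 (z50) [472.6900061  239.44186028  50.        ] pred [474.6412877  238.67085849  22.        ]
bar near end line [350.80908824 278.48338094 160.8       ] [389.96090664 285.42672653 160.8       ]
```

```bash
python3 -m creep '{"translation":[[-5,0,2.5],[-8,0,0],[-8,0,0],[-6,0,0],[-3,0,0],[0,0,0],[0,0,0]],"rotation":[[0,0,0],[0,0,0],[0,0,0],[0,0,0],[0,0,0],[0,0,0],[0,0,0]],"claw":[10,10,10,10,10,10,10]}'
python3 - <<'E'
from bench import *
import cv2,pickle
for n,b in(("wrist",(200,150,420,315)),("scene",(185,150,285,230))):
    d=snapshot(n); im=d["frame"][:,:,::-1]; cv2.imwrite(f"pics/{n}6.png",im)
    c=im[b[1]:b[3],b[0]:b[2]]; f={"wrist":3.5,"scene":7}[n]
    cv2.imwrite(f"pics/{n}6c.png",cv2.resize(c,None,fx=f,fy=f,interpolation=cv2.INTER_CUBIC))
    if n=="wrist": pickle.dump(d,open("w6.pkl","wb"))
E
python3 mv.py 466 299 168.3 -169.9
```

```text
time: 8.95
tool_pos: [426.6, 291.7, 166.8]
tcp_rot: [-180.0, -0.0, -169.9]
ft_force: [0.1, -0.0, -2.2]
finger_gap: 15.1
t 9.05 pos [426.5 291.7 166.9] [-1.800e+02 -1.000e-02 -1.699e+02] F [ 0.1  0.4 -1.9] gap 14.6
shift now-axes [-40.1   0.2  -1.4]
rotvec [-0.     -0.0002  0.    ]
shift after-turn axes [-40.1   0.2  -1.4]
```

View pics/scene6c.png

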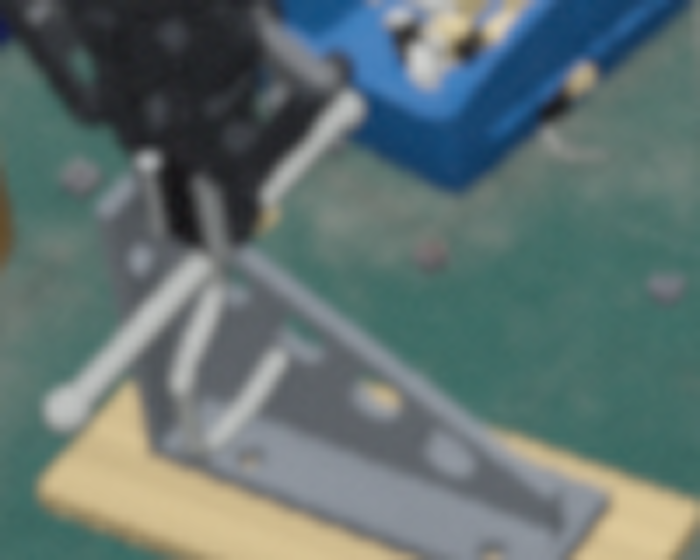

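View pics/wrist6c.png

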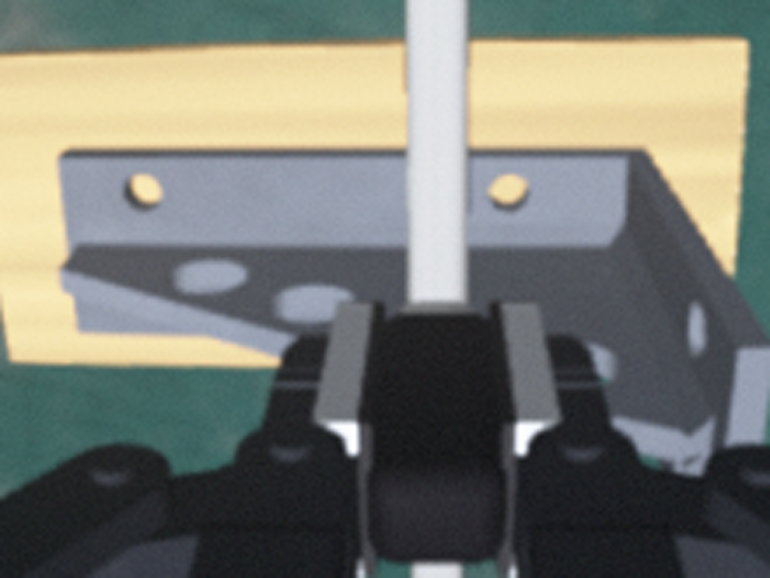

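```bash
python3 - <<'E'
from h import *; import pickle
d=pickle.load(open("w6.pkl","rb")); k=dict(E=d["extrinsics"],K=d["intrinsics"])
P=lambda c,z:plane("wrist",200+(c[0]+.5)/3.5-.5,150+(c[1]+.5)/3.5-.5,z,**k)
yaw=np.radians(10.1); X=np.array([np.cos(yaw),np.sin(yaw)]); Y=np.array([-X[1],X[0]])
tcp=np.array([426.5,291.7])
r=lambda p:(round((p[:2]-tcp)@X,1),round((p[:2]-tcp)@Y,1))
for n,c,z,off in(("h4",(211,277),50,60),("h3",(316,303),66,30),("footcorner",(62,152),22,109),("footcorner bot",(76,331),22,109),("bolt",(145,190),22,None),("bolt",(509,190),22,None),("inner corner",(640,152),22,-54)):
    p=P(c,z); q=r(p); print(n,q, "hole2 Y rel:",None if off is None else round(q[1]+off,1))
for c in((437,20),(437,280)): print("bar",r(P(c,157)))
print("uprighttop inner", r(P((738,348),142)),r(P((770,348),142)))
E
```

```text
h4 (np.float64(36.6), np.float64(-59.4)) hole2 Y rel: 0.6
h3 (np.float64(36.5), np.float64(-29.9)) hole2 Y rel: 0.1
footcorner (np.float64(10.4), np.float64(-107.7)) hole2 Y rel: 1.3
footcorner bot (np.float64(67.1), np.float64(-110.0)) hole2 Y rel: -1.0
bolt (np.float64(21.8), np.float64(-83.5)) hole2 Y rel: None
bolt (np.float64(21.7), np.float64(20.0)) hole2 Y rel: None
inner corner (np.float64(10.6), np.float64(56.5)) hole2 Y rel: 2.5
bar (np.float64(-47.8), np.float64(-0.1))
bar (np.float64(-8.1), np.float64(-0.1))
uprighttop inner (np.float64(11.9), np.float64(52.9)) (np.float64(12.1), np.float64(58.9))
```

```bash
python3 -m creep '{"translation":[[0,-1.5,0],[-3,0,0],[-3,0,0],[-3,0,0],[-3,0,0],[0,0,0],[0,0,0]],"rotation":[[0,0,0],[0,0,0],[0,0,0],[0,0,0],[0,0,0],[0,0,0],[0,0,0]],"claw":[10,10,10,10,10,10,10]}'
python3 - <<'E'
from bench import *
import cv2,pickle
for n,b in(("scene",(195,165,265,225)),("top",(190,220,290,290))):
    d=snapshot(n); im=d["frame"][:,:,::-1]; cv2.imwrite(f"pics/{n}7.png",im)
    c=im[b[1]:b[3],b[0]:b[2]]; f={"top":7,"scene":10}[n]
    cv2.imwrite(f"pics/{n}7c.png",cv2.resize(c,None,fx=f,fy=f,interpolation=cv2.INTER_CUBIC))
E
python3 mv.py 466 299 168.3 -169.9
```

```text
time: 9.75
tool_pos: [438.9, 292.4, 166.8]
tcp_rot: [-180.0, -0.0, -169.9]
ft_force: [-0.6, -0.5, -1.1]
finger_gap: 14.8
t 9.85 pos [438.7 292.4 166.8] [-1.800e+02 -1.000e-02 -1.699e+02] F [ 0.3 -0.4 -1.5] gap 14.8
shift now-axes [-28.    1.8  -1.5]
rotvec [-0.0001 -0.0002 -0.0001]
shift after-turn axes [-28.    1.8  -1.5]
```

View pics/scene7c.png

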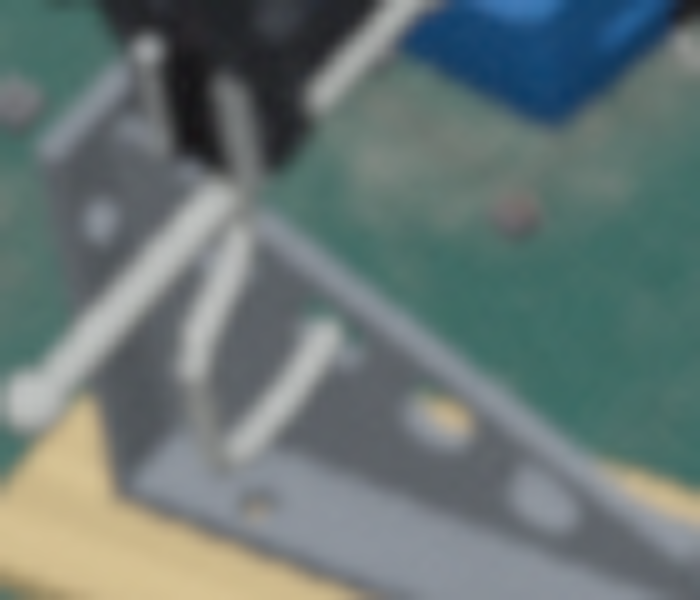

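View pics/top7c.png

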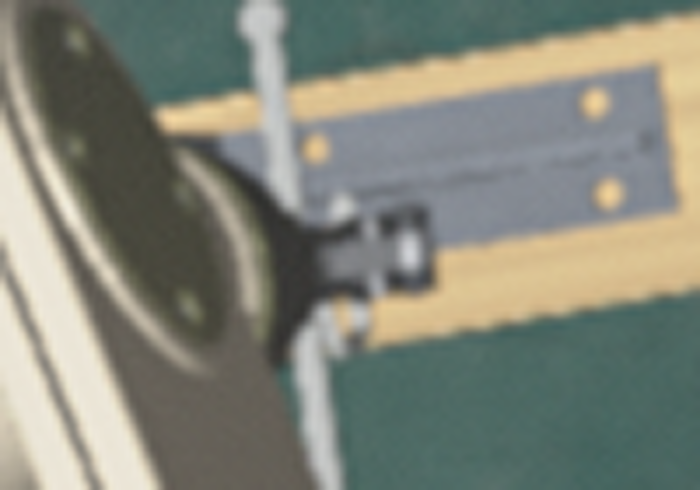

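```bash
python3 -m creep '{"translation":[[-4,0,0],[-4,0,0],[-4,0,0]],"rotation":[[0,0,0],[0,0,0],[0,0,0]],"claw":[10,10,10]}'; python3 -m creep '{"translation":[[-4,0,0],[-4,0,0],[-3,0,0],[-3,0,0],[0,0,0],[0,0,0]],"rotation":[[0,0,0],[0,0,0],[0,0,0],[0,0,0],[0,0,0],[0,0,0]],"claw":[10,10,10,10,10,10]}'
python3 - <<'E'
from bench import *
import cv2,pickle
for n,b in(("scene",(185,150,275,220)),("top",(190,220,290,290)),("wrist",(200,150,420,315))):
    d=snapshot(n); im=d["frame"][:,:,::-1]; cv2.imwrite(f"pics/{n}8.png",im)
    c=im[b[1]:b[3],b[0]:b[2]]; f={"top":7,"scene":8,"wrist":3.5}[n]
    cv2.imwrite(f"pics/{n}8c.png",cv2.resize(c,None,fx=f,fy=f,interpolation=cv2.INTER_CUBIC))
E
python3 mv.py 466 299 168.3 -169.9
```

```text
time: 10.15
tool_pos: [451.0, 294.5, 167.0]
tcp_rot: [-180.0, 0.0, -169.9]
ft_force: [0.2, -0.5, -1.8]
finger_gap: 14.8
time: 10.75
tool_pos: [464.4, 296.9, 166.8]
tcp_rot: [-180.0, -0.0, -169.9]
ft_force: [0.5, -0.1, -1.4]
finger_gap: 14.9
t 10.9 pos [464.3 296.9 166.9] [-1.800e+02 -1.000e-02 -1.699e+02] F [ 0.3  0.2 -2.1] gap 14.7
shift now-axes [-2.1  1.7 -1.4]
rotvec [-0.     -0.0001 -0.    ]
shift after-turn axes [-2.1  1.7 -1.4]
```

View pics/scene8c.png

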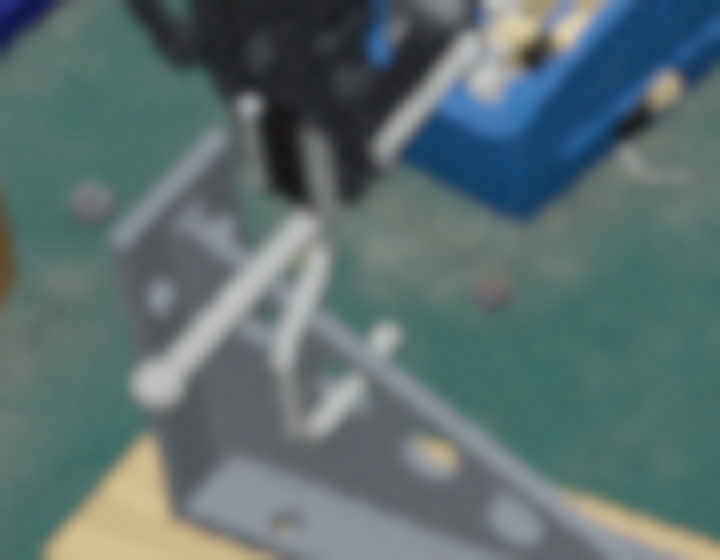

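View pics/wrist8c.png

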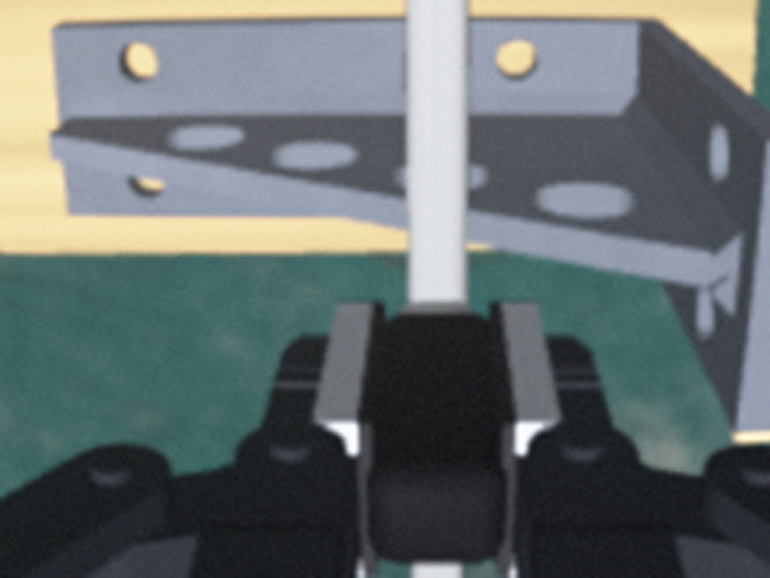

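View pics/top8c.png

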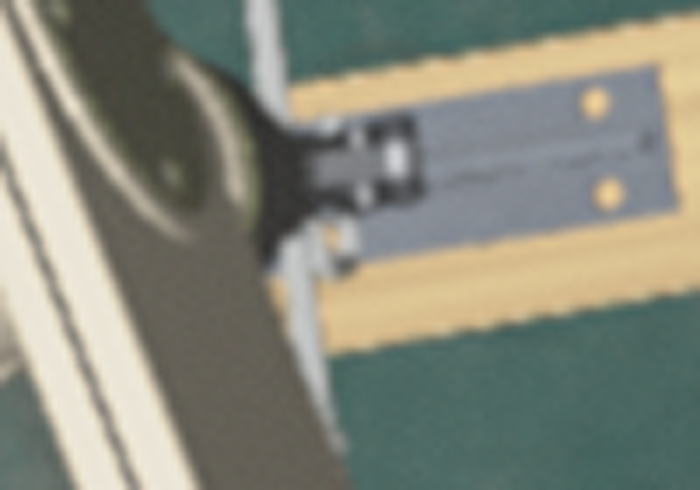

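```bash
python3 -m creep '{"translation":[[-1,0.8,0],[-1,0,-1],[0,0,-2],[0,0,-2],[0,0,-2],[0,0,-1],[0,0,0]],"rotation":[[0,0,0],[0,0,0],[0,0,0],[0,0,0],[0,0,0],[0,0,0],[0,0,0]],"claw":[10,10,10,10,10,10,10]}';  python3 -m creep '{"translation":[[0,0,-0.5],[0,0,-0.5],[0,0,-0.5],[0,0,-0.5]],"rotation":[[0,0,0],[0,0,0],[0,0,0],[0,0,0]],"claw":[10,10,10,10]}'; python3 -m creep '{"translation":[[0,0,-0.5],[0,0,-0.5],[0,0,-0.5],[0,0,-0.5]],"rotation":[[0,0,0],[0,0,0],[0,0,0],[0,0,0]],"claw":[10,10,10,10]}'
```

```text
time: 11.6
tool_pos: [466.3, 298.1, 175.2]
tcp_rot: [180.0, 0.0, -169.9]
ft_force: [-0.1, 0.6, -1.8]
finger_gap: 14.6
time: 12.0
tool_pos: [466.2, 298.1, 176.9]
tcp_rot: [-180.0, -0.0, -169.9]
ft_force: [-1.0, -0.1, -2.4]
finger_gap: 14.9
time: 12.4
tool_pos: [466.2, 298.1, 178.9]
tcp_rot: [180.0, 0.0, -169.9]
ft_force: [-0.2, 0.4, -1.4]
finger_gap: 14.8
```

```bash
python3 -m creep '{"translation":[[0,0,-0.5],[0,0,-0.5],[0,0,-0.5],[0,0,-0.5]],"rotation":[[0,0,0],[0,0,0],[0,0,0],[0,0,0]],"claw":[10,10,10,10]}'; python3 -m creep '{"translation":[[0,0,-0.5],[0,0,-0.5],[0,0,-0.5],[0,0,0]],"rotation":[[0,0,0],[0,0,0],[0,0,0],[0,0,0]],"claw":[10,10,10,10]}'
python3 - <<'E'
from bench import *
import cv2,pickle
for n,b in(("scene",(185,150,275,220)),("wrist",(200,150,420,315))):
    d=snapshot(n); im=d["frame"][:,:,::-1]; cv2.imwrite(f"pics/{n}9.png",im)
    c=im[b[1]:b[3],b[0]:b[2]]; f={"top":7,"scene":8,"wrist":3.5}[n]
    cv2.imwrite(f"pics/{n}9c.png",cv2.resize(c,None,fx=f,fy=f,interpolation=cv2.INTER_CUBIC))
E
```

```text
time: 12.8
tool_pos: [465.8, 297.8, 180.3]
tcp_rot: [-180.0, -0.1, -169.9]
ft_force: [0.6, 0.2, -5.2]
finger_gap: 14.9
time: 13.2
tool_pos: [466.2, 298.1, 182.5]
tcp_rot: [180.0, 0.0, -169.9]
ft_force: [0.0, 1.3, -5.5]
finger_gap: 14.5
```

View pics/scene9c.png

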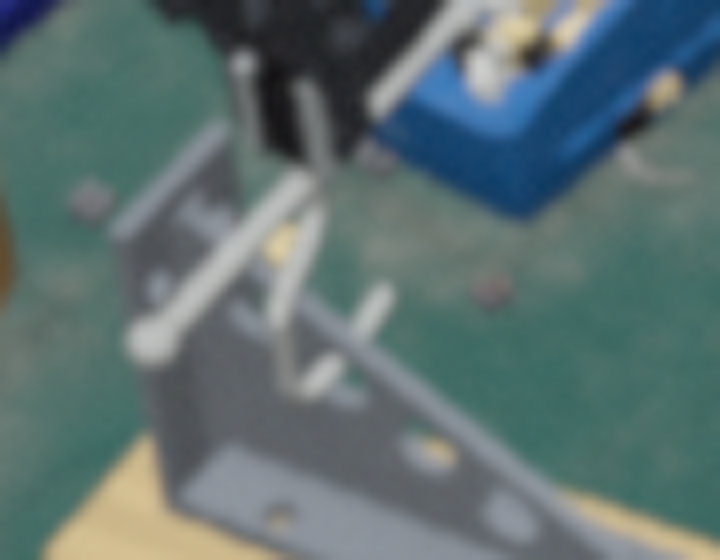

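View pics/wrist9c.png

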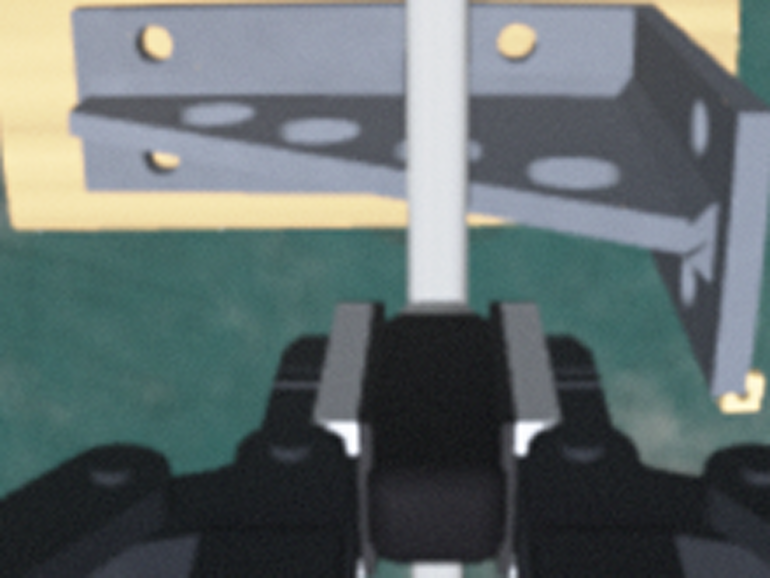

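```bash
python3 -m creep '{"translation":[[0,0,-1],[0,0,-1],[0,0,-1],[0,0,-2],[0,0,-2],[0,0,-2],[0,0,-1],[0,0,0],[0,0,0]],"rotation":[[0,0,0],[0,0,0],[0,0,0],[0,0,0],[0,0,0],[0,0,0],[0,0,0],[0,0,0],[0,0,0]],"claw":[10,10,10,10,10,10,10,10,10]}'
python3 - <<'E'
from bench import *
import cv2,pickle
for n,b in(("scene",(185,150,295,240)),("wrist",(200,150,420,315))):
    d=snapshot(n); im=d["frame"][:,:,::-1]; cv2.imwrite(f"pics/{n}10.png",im)
    c=im[b[1]:b[3],b[0]:b[2]]; f={"top":7,"scene":6.5,"wrist":3.5}[n]
    cv2.imwrite(f"pics/{n}10c.png",cv2.resize(c,None,fx=f,fy=f,interpolation=cv2.INTER_CUBIC))
print(sense()["ft_force"],sense()["wrist_torque"])
E
```

```text
time: 14.2
tool_pos: [466.2, 298.1, 192.4]
tcp_rot: [-180.0, -0.0, -169.9]
ft_force: [0.2, 0.8, -6.0]
finger_gap: 14.7
[-0.39911937 -0.05723607 -6.30918831] [ 0.03943759  0.02083278 -0.02645991]
```

View pics/scene10c.png

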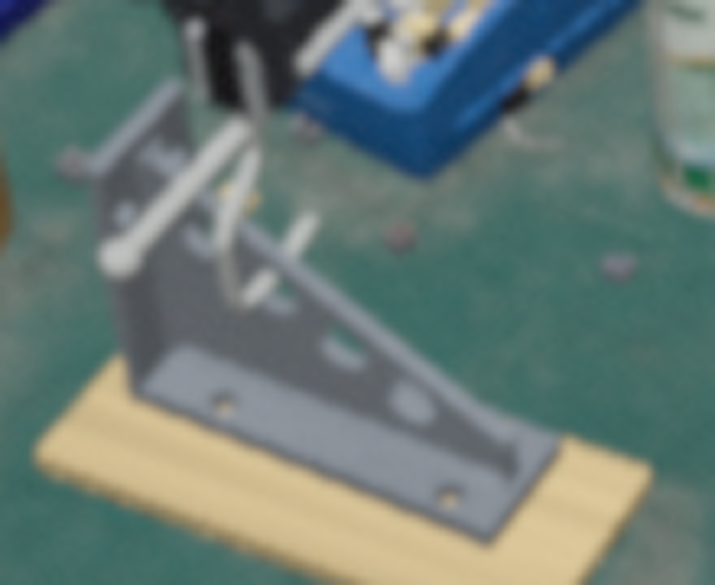

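View pics/wrist10c.png

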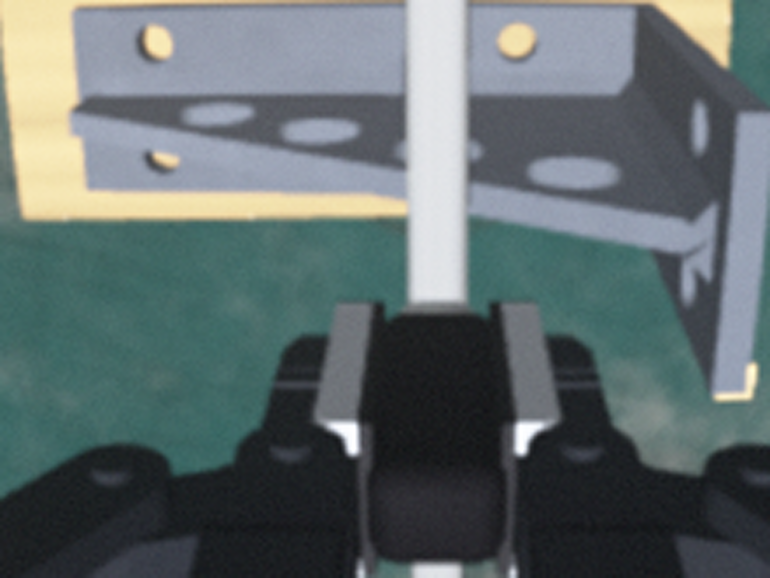

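```bash
python3 -m creep '{"translation":[[0,0,-3],[0,0,-6],[0,0,-8],[0,0,-9],[0,0,-9],[0,0,-8],[0,0,-6],[0,0,-4],[0,0,-2],[0,0,0]],"rotation":[[0,0,0],[0,0,0.01],[0,0,0.01],[0,0,0.01],[0,0,0.01],[0,0,0.01],[0,0,0.005],[0,0,0],[0,0,0],[0,0,0]],"claw":[10,10,10,10,10,10,10,10,10,10]}'; python3 mv.py 472.2 109.5 247 -173; python3 mv.py 507.8 -179.5 247 -173
```

```text
time: 15.3
tool_pos: [466.3, 298.1, 247.5]
tcp_rot: [180.0, 0.0, -173.1]
ft_force: [0.5, -0.4, -5.8]
finger_gap: 14.5
t 15.3 pos [466.3 298.1 247.5] [ 1.8000e+02  1.0000e-02 -1.7305e+02] F [ 0.5 -0.4 -5.8] gap 14.5
shift now-axes [  16.9 -187.9    0.5]
rotvec [ 0.0001  0.0001 -0.0009]
shift after-turn axes [  17.1 -187.9    0.5]
t 15.3 pos [466.3 298.1 247.5] [ 1.8000e+02  1.0000e-02 -1.7305e+02] F [ 0.5 -0.4 -5.8] gap 14.5
shift now-axes [  16.5 -479.1    0.5]
rotvec [ 0.0001  0.0001 -0.0009]
shift after-turn axes [  17.  -479.1    0.5]
```

```bash
python3 -m creep '{"translation":[[1,-2,0],[1,-4,0],[2,-6,0],[2,-8,0],[2,-10,0],[2,-12,0],[2,-14,0],[2,-15,0],[2,-15,0],[1,-15,0]],"rotation":[[0,0,0],[0,0,0],[0,0,0],[0,0,0],[0,0,0],[0,0,0],[0,0,0],[0,0,0],[0,0,0],[0,0,0]],"claw":[10,10,10,10,10,10,10,10,10,10]}'; python3 mv.py 507.8 -179.5 247 -173
python3 -m creep '{"translation":[[0,-13,0],[0,-11,0],[0,-9,0],[0,-7,0],[0,-5,0],[0,-3,0],[0,-1,0],[0,0,0],[0,0,0]],"rotation":[[0,0,0],[0,0,0],[0,0,0],[0,0,0],[0,0,0],[0,0,0],[0,0,0],[0,0,0],[0,0,0]],"claw":[10,10,10,10,10,10,10,10,10]}'; python3 mv.py 507.8 -179.5 247 -173
python3 - <<'E'
from bench import *
import cv2,pickle
for n,b in(("scene",(185,110,495,360)),("top",(190,170,540,310))):
    d=snapshot(n); im=d["frame"][:,:,::-1]; cv2.imwrite(f"pics/{n}11.png",im)
    c=im[b[1]:b[3],b[0]:b[2]]; f={"top":2.2,"scene":2.3}[n]
    cv2.imwrite(f"pics/{n}11c.png",cv2.resize(c,None,fx=f,fy=f,interpolation=cv2.INTER_CUBIC))
d=snapshot("wrist"); cv2.imwrite("pics/wrist11.png",d["frame"][:,:,::-1]); pickle.dump(d,open("w11.pkl","wb"))
E
```

```text
time: 16.3
tool_pos: [461.5, 194.3, 247.5]
tcp_rot: [-180.0, 0.0, -173.1]
ft_force: [0.1, -0.3, -5.7]
finger_gap: 14.8
t 16.3 pos [461.5 194.3 247.5] [-1.8000e+02  1.0000e-02 -1.7307e+02] F [ 0.1 -0.3 -5.7] gap 14.8
shift now-axes [  -0.9 -376.6    0.5]
rotvec [-0.0001  0.0001 -0.0013]
shift after-turn axes [  -0.4 -376.6    0.5]
time: 17.2
tool_pos: [467.4, 147.4, 247.4]
tcp_rot: [180.0, -0.0, -173.0]
ft_force: [0.0, 0.9, -5.8]
finger_gap: 14.7
t 17.2 pos [467.4 147.4 247.4] [ 179.99   -0.   -173.04] F [ 0.   0.9 -5.8] gap 14.7
shift now-axes [-4.000e-01 -3.294e+02  3.000e-01]
rotvec [ 0.0001 -0.0001 -0.0006]
shift after-turn axes [-2.000e-01 -3.294e+02  4.000e-01]
```

View pics/scene11c.png

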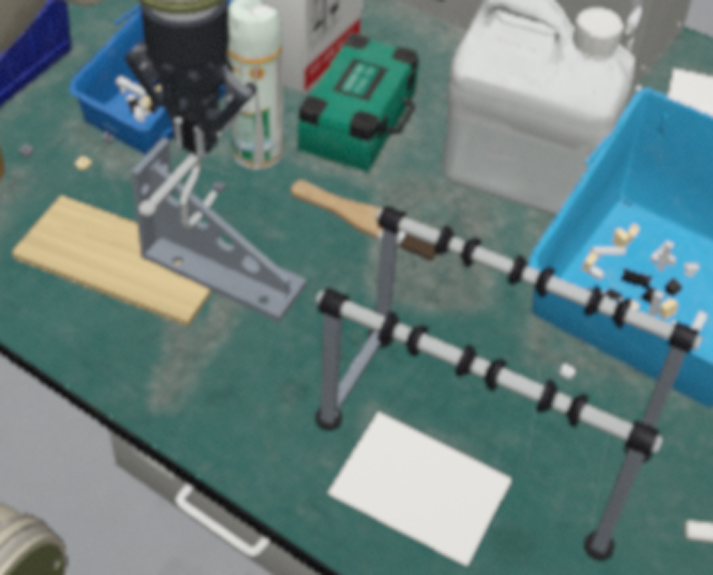

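View pics/top11c.png

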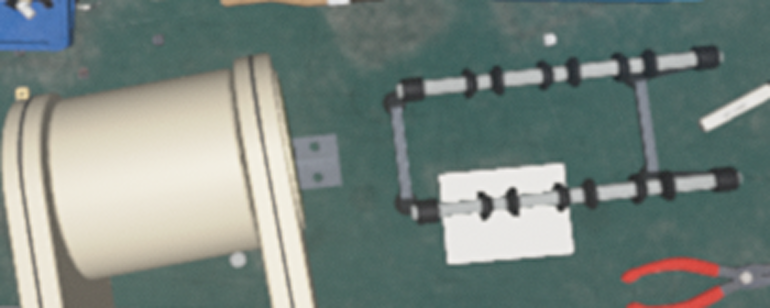

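View pics/wrist11.png

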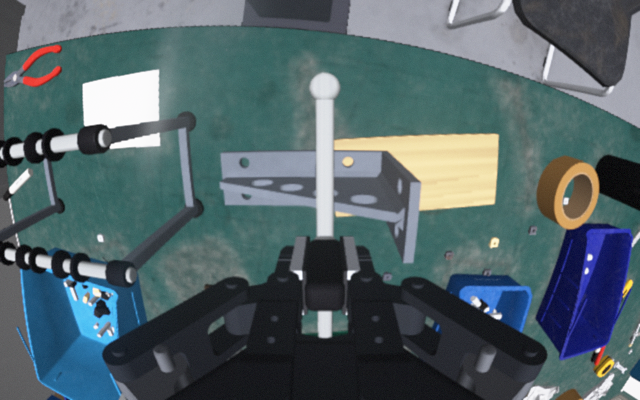

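```bash
python3 -m creep '{"translation":[[0,-2,0],[0,-5,0],[0,-8,0],[0,-11,0],[0,-14,0],[0,-16,0],[0,-18,0],[0,-20,0],[0,-20,0],[0,-20,0]],"rotation":[[0,0,0],[0,0,0],[0,0,0],[0,0,0],[0,0,0],[0,0,0],[0,0,0],[0,0,0],[0,0,0],[0,0,0]],"claw":[10,10,10,10,10,10,10,10,10,10]}'; python3 -m creep '{"translation":[[0,-20,0],[0,-20,0],[0,-20,0],[0,-20,0],[0,-19,0],[0,-18,0],[0,-16,0],[0,-14,0],[0,-12,0],[0,-10,0]],"rotation":[[0,0,0],[0,0,0],[0,0,0],[0,0,0],[0,0,0],[0,0,0],[0,0,0],[0,0,0],[0,0,0],[0,0,0]],"claw":[10,10,10,10,10,10,10,10,10,10]}'; python3 -m creep '{"translation":[[0,-8,0],[0,-6,0],[0,-5,0],[0,-4,0],[0,-2,0],[0,-1,0],[0,0,0],[0,0,0]],"rotation":[[0,0,0],[0,0,0],[0,0,0],[0,0,0],[0,0,0],[0,0,0],[0,0,0],[0,0,0]],"claw":[10,10,10,10,10,10,10,10]}'; python3 mv.py 507.8 -179.5 247 -173
python3 - <<'E'
from bench import *
import cv2,pickle
for n,b in(("scene",(285,150,495,360)),("wrist",(0,0,640,400))):
    d=snapshot(n); im=d["frame"][:,:,::-1]
    c=im[b[1]:b[3],b[0]:b[2]]; f={"wrist":1.25,"scene":2.8}[n]
    cv2.imwrite(f"pics/{n}12c.png",cv2.resize(c,None,fx=f,fy=f,interpolation=cv2.INTER_CUBIC))
pickle.dump(d,open("w12.pkl","wb"))
E
```

```text
time: 18.35
tool_pos: [483.6, 12.1, 247.5]
tcp_rot: [-180.0, 0.0, -173.1]
ft_force: [0.6, 0.2, -5.7]
finger_gap: 14.8
time: 19.35
tool_pos: [504.1, -154.7, 247.4]
tcp_rot: [180.0, -0.0, -173.1]
ft_force: [-0.7, 1.3, -5.4]
finger_gap: 15.0
time: 20.15
tool_pos: [507.3, -179.2, 247.4]
tcp_rot: [180.0, 0.0, -173.0]
ft_force: [-0.6, 0.9, -5.6]
finger_gap: 15.2
t 20.15 pos [ 507.3 -179.2  247.4] [ 179.99    0.   -173.04] F [-0.6  0.9 -5.6] gap 15.2
shift now-axes [-0.5 -0.3  0.4]
rotvec [ 0.0001  0.     -0.0007]
shift after-turn axes [-0.5 -0.3  0.4]
```

View pics/scene12c.png

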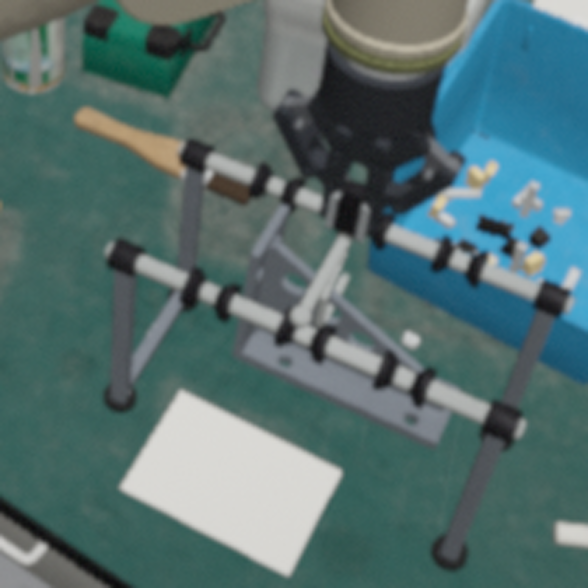

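View pics/wrist12c.png

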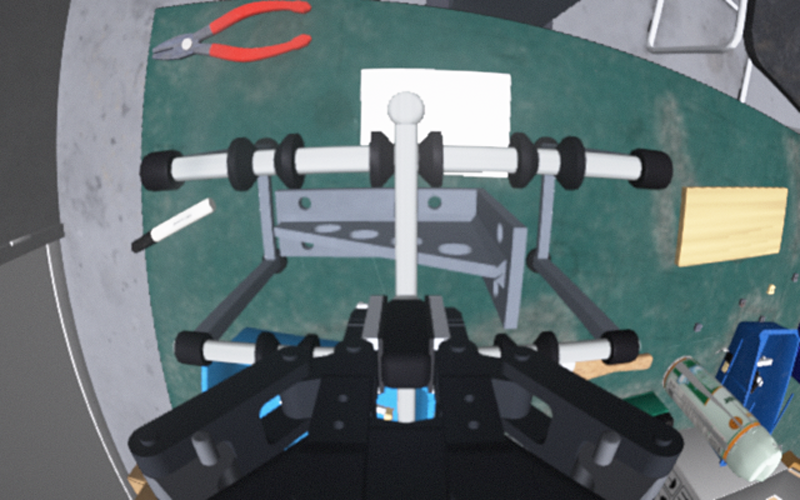

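```bash
python3 -m creep '{"translation":[[-0.4,-0.2,2],[0,0,4],[0,0,5],[0,0,5],[0,0,5],[0,0,4],[0,0,4],[0,0,3],[0,0,2],[0,0,0]],"rotation":[[0,0,0],[0,0,0],[0,0,0],[0,0,0],[0,0,0],[0,0,0],[0,0,0],[0,0,0],[0,0,0],[0,0,0]],"claw":[10,10,10,10,10,10,10,10,10,10]}'; python3 -m creep '{"translation":[[0,0,1],[0,0,1],[0,0,0.5],[0,0,0]],"rotation":[[0,0,0],[0,0,0],[0,0,0],[0,0,0]],"claw":[10,10,10,10]}'
```

```text
time: 21.25
tool_pos: [507.5, -179.5, 213.1]
tcp_rot: [180.0, -0.0, -173.1]
ft_force: [0.4, 0.3, -5.8]
finger_gap: 14.7
time: 21.65
tool_pos: [507.7, -179.6, 210.9]
tcp_rot: [-180.0, -0.0, -173.1]
ft_force: [0.3, -0.7, -5.9]
finger_gap: 14.8
```

```bash
python3 -m creep '{"translation":[[0,0,0.5],[0,0,0.5],[0,0,0.5],[0,0,0]],"rotation":[[0,0,0],[0,0,0],[0,0,0],[0,0,0]],"claw":[10,10,10,10]}'; python3 -m creep '{"translation":[[0,0,0.3],[0,0,0.3],[0,0,0]],"rotation":[[0,0,0],[0,0,0],[0,0,0]],"claw":[10,10,10]}'
```

```text
time: 22.05
tool_pos: [507.8, -179.6, 209.7]
tcp_rot: [-180.0, 0.0, -173.1]
ft_force: [-1.4, 0.4, -3.0]
finger_gap: 14.7
time: 22.35
tool_pos: [507.8, -179.7, 209.5]
tcp_rot: [-180.0, 0.0, -173.1]
ft_force: [-3.3, 1.7, 3.3]
finger_gap: 14.9
```

```bash
python3 -m creep '{"translation":[[0,0,0],[0,0,0],[0,0,0],[0,0,0],[0,0,0],[0,0,0],[0,0,0],[0,0,0]],"rotation":[[0,0,0],[0,0,0],[0,0,0],[0,0,0],[0,0,0],[0,0,0],[0,0,0],[0,0,0]],"claw":[16,18,20,23,27,32,40,50]}' 20; python3 - <<'E'
from bench import *
import cv2,pickle
d=snapshot("wrist"); cv2.imwrite("pics/wrist13.png",d["frame"][:,:,::-1]); print(sense())
E
```

```text
time: 23.15
tool_pos: [507.7, -179.6, 208.8]
tcp_rot: [180.0, -0.0, -173.1]
ft_force: [-0.4, 0.1, 0.0]
finger_gap: 49.9
{'time': 23.2, 'joint_pos': array([-2.49387630e+01, -1.40583233e+00,  9.68170177e+01,  7.12335859e-04,
        8.45898382e+01, -1.21881114e+02]), 'qd': array([-0.02118141, -0.08932102,  0.02037133, -0.07626781, -0.14935179,
       -0.00126259]), 'joint_efforts': array([-5.37574233e-04, -4.83629644e+01, -4.96493268e+01, -7.34318292e-04,
        5.96728914e-04,  7.87911722e-05]), 'tool_pos': array([ 507.67007471, -179.60037832,  208.7763198 ]), 'tcp_rot': array([ 1.79998857e+02, -4.94623684e-04, -1.73057716e+02]), 'ft_force': array([ 0.01418263, -0.03508274, -0.00459482]), 'wrist_torque': array([0.03558852, 0.00369673, 0.03944816]), 'finger_gap': 49.63080991886927}
```

View pics/wrist13.png

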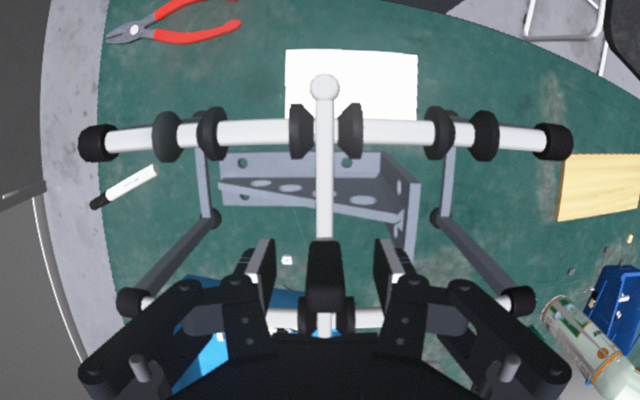

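```bash
python3 -m creep '{"translation":[[0,0,0],[0,0,-5],[0,0,-15],[0,0,-25],[0,0,-30],[0,0,-30],[-20,0,-15],[-30,0,0],[-25,0,0],[0,0,0]],"rotation":[[0,0,0],[0,0,0],[0,0,0],[0,0,0],[0,0,0],[0,0,0],[0,0,0],[0,0,0],[0,0,0],[0,0,0]],"claw":[65,75,80,80,80,80,80,80,80,80]}'
python3 -m creep '{"translation":[[0,0,0],[0,0,0],[0,0,0],[0,0,0],[0,0,0],[0,0,0],[0,0,0],[0,0,0],[0,0,0],[0,0,0]],"rotation":[[0,0,0],[0,0,0],[0,0,0],[0,0,0],[0,0,0],[0,0,0],[0,0,0],[0,0,0],[0,0,0],[0,0,0]],"claw":[80,80,80,80,80,80,80,80,80,80]}'
python3 - <<'E'
from bench import *
import cv2,pickle
for n in("wrist","scene","top"):
    d=snapshot(n); im=d["frame"][:,:,::-1]; cv2.imwrite(f"pics/{n}14.png",im)
    if n=="wrist": pickle.dump(d,open("w14.pkl","wb"))
    if n=="scene": cv2.imwrite("pics/scene14c.png",cv2.resize(im[180:360,310:500],None,fx=3.2,fy=3.2,interpolation=cv2.INTER_CUBIC))
E
```

```text
time: 24.2
tool_pos: [584.1, -170.0, 329.3]
tcp_rot: [180.0, 0.0, -173.0]
ft_force: [0.0, 0.4, -0.0]
finger_gap: 80.2
time: 25.2
tool_pos: [582.1, -170.5, 328.8]
tcp_rot: [180.0, -0.0, -173.1]
ft_force: [0.2, 0.2, -0.4]
finger_gap: 79.7
```

View pics/wrist14.png

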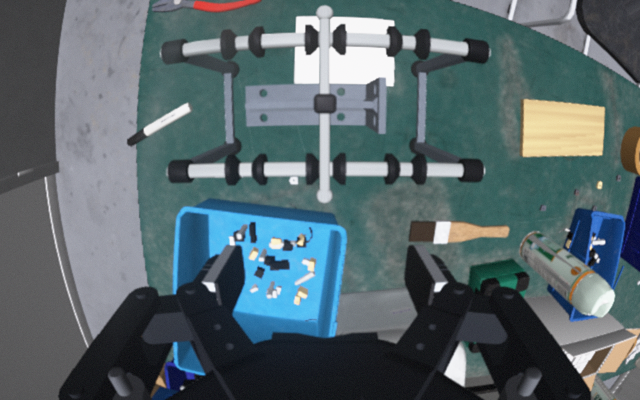

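View pics/scene14c.png

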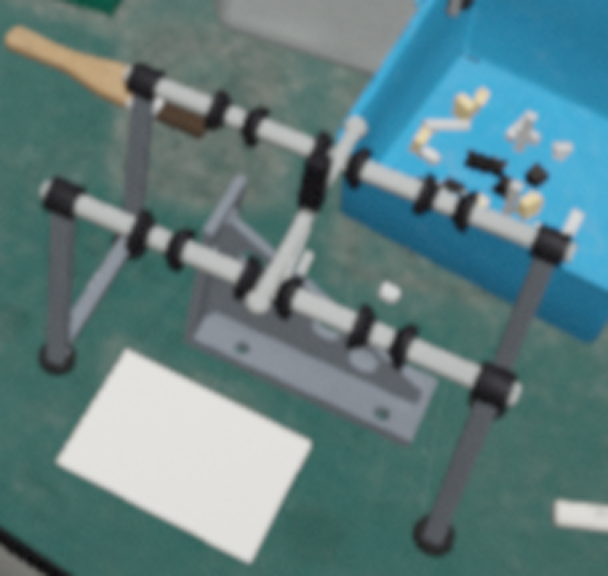

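View pics/top14.png

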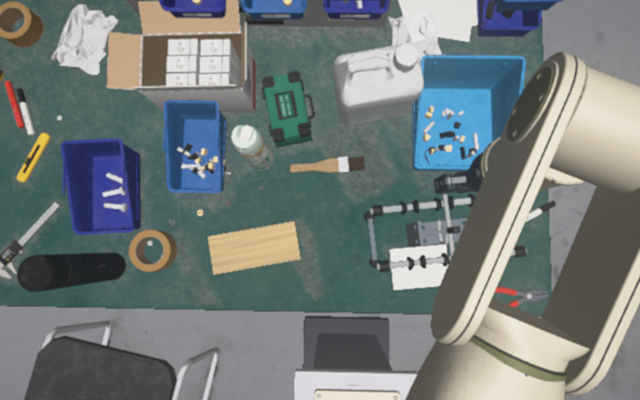

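```bash
python3 -m creep '{"translation":[[0,0,0],[0,0,0],[0,0,0],[0,0,0],[0,0,0],[0,0,0],[0,0,0],[0,0,0]],"rotation":[[0,0,0],[0,0,0],[0,0,0],[0,0,0],[0,0,0],[0,0,0],[0,0,0],[0,0,0]],"claw":[80,80,80,80,80,80,80,80]}'
python3 - <<'E'
from bench import *
import cv2,numpy as np,pickle
from h import *
a=cv2.imread("pics/scene14.png").astype(int); fs=[snapshot("scene")["frame"][:,:,::-1].astype(int) for _ in range(4)]
r=np.s_[180:360,310:500]
for f in fs: print("diff vs before",abs(f-a)[r].mean().round(2),abs(cv2.GaussianBlur((f-a)[r].astype(np.float32),(0,0),2)).max().round(1))
d=snapshot("wrist"); k=dict(E=d["extrinsics"],K=d["intrinsics"]); cv2.imwrite("pics/w15c.png",cv2.resize(d["frame"][70:145,235:400,::-1],None,fx=4.5,fy=4.5,interpolation=cv2.INTER_CUBIC)); pickle.dump(d,open("w15.pkl","wb"))
E
```

```text
time: 26.15
tool_pos: [582.2, -170.5, 328.8]
tcp_rot: [-180.0, 0.0, -173.1]
ft_force: [-0.2, 0.2, 0.8]
finger_gap: 80.2
diff vs before 0.83 1.2
diff vs before 0.82 1.5
diff vs before 0.82 1.0
diff vs before 0.82 1.3
```

View pics/w15c.png

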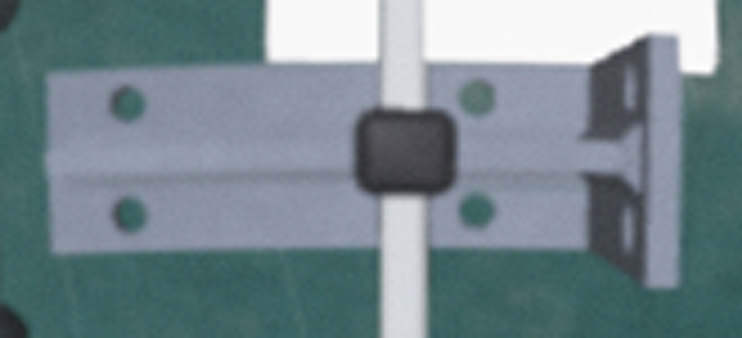

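```bash
python3 - <<'E'
from h import *; import pickle
d=pickle.load(open("w15.pkl","rb")); k=dict(E=d["extrinsics"],K=d["intrinsics"])
P=lambda c,z:plane("wrist",235+(c[0]+.5)/4.5-.5,70+(c[1]+.5)/4.5-.5,z,**k)
f1,f2=P((48,72),52.5),P((53,253),52.5);u1,u2=P((679,36),172.5),P((680,288),172.5)
m1,m2=(f1+f2)/2,(u1+u2)/2; v=(m2-m1)[:2]
print(np.linalg.norm(f1-f2),np.linalg.norm(u1-u2),"L",np.linalg.norm(v),"yaw",np.degrees(np.arctan2(-v[0],v[1])))
n=v/np.linalg.norm(v); g=P((406,150),252)[:2]; print("grip-foot end (109)",(g-m1[:2])@n,"grip-upright(-61)",(g-m2[:2])@n, "lateral",np.cross(n,g-m1[:2]),g)
E
```

```text
55.64326468173659 54.80865846879609 L 166.07766007131931 yaw 6.394502378974489
grip-foot end (109) 107.30741431000015 grip-upright(-61) -58.770245761319124 lateral 0.1646555257190876 [ 508.1441391  -179.31095659]<stdin>:7: DeprecationWarning: Arrays of 2-dimensional vectors are deprecated. Use arrays of 3-dimensional vectors instead. (deprecated in NumPy 2.0)
```

```bash
python3 - <<'E'
from h import *; import pickle,cv2
d=pickle.load(open("w15.pkl","rb")); k=dict(E=d["extrinsics"],K=d["intrinsics"])
im=d["frame"].astype(np.float32)
s=cv2.imread("pics/scene14.png").astype(np.float32)
def cen(img,x,y,r,sgn):  # weighted centroid of contrast vs border (grey->red channel)
    p=img[y-r:y+r+1,x-r:x+r+1]; g=np.median(np.concatenate([p[0],p[-1],p[:,0],p[:,-1]]),axis=0)
    w=np.linalg.norm(p-g,axis=2); w=np.clip(w-0.35*w.max(),0,None); yy,xx=np.mgrid[y-r:y+r+1,x-r:x+r+1]
    return (w*xx).sum()/w.sum(),(w*yy).sum()/w.sum()
L=[]
for (wx,wy),(sx,sy) in (((128,103),(382,413)),((477,97),(242,347))):
    w=cen(im,round(235+wx/4.5),round(70+wy/4.5),6,0); c=cen(s,round(310+sx/3.2),round(180+sy/3.2),4,0)
    p,e=tri(ray("wrist",*w,**k),ray("scene",*c)); print(w,c,p.round(1),e); L.append(p)
v=L[1]-L[0]; print(np.linalg.norm(v),"tilt deg",np.degrees(np.arcsin(v[2]/np.linalg.norm(v))))
# same on the board, for reference
d=pickle.load(open("w1.pkl","rb")); k=dict(E=d["extrinsics"],K=d["intrinsics"]); im=d["frame"].astype(np.float32); s=cv2.imread("pics/scene0.png").astype(np.float32); L=[]
for (wx,wy),(sx,sy) in (((199,167),(429,422)),((503,149),(232,343))):
    w=cen(im,round(235+wx/4),round(55+wy/4),6,0); c=cen(s,round(180+sx/5.7),round(155+sy/5.7),4,0)
    p,e=tri(ray("wrist",*w,**k),ray("scene",*c)); print(w,c,p.round(1),e); L.append(p)
v=L[1]-L[0]; print(np.linalg.norm(v),"ref tilt",np.degrees(np.arcsin(v[2]/np.linalg.norm(v))))
E
```

```text
(np.float64(262.60061938337293), np.float64(92.63235795264255)) (np.float64(428.1459952523119), np.float64(309.95861838700876)) [ 499.9 -264.9   43.5] [1.2, 1.2]
(np.float64(339.82922473572216), np.float64(92.39791083905612)) (np.float64(384.8174065843278), np.float64(288.9150617668195)) [ 488.9 -159.9   44.7] [1.0, 1.0]
105.59058967647488 tilt deg 0.6908109295580975
(np.float64(284.29035369966283), np.float64(96.44114458864823)) (np.float64(253.70215324031264), np.float64(230.8985590552002)) [462.4 213.2  11.3] [2.3, 2.3]
(np.float64(360.2273069020226), np.float64(91.97036481323832)) (np.float64(219.35500792558847), np.float64(217.1347223062589)) [443.9 317.4  10.8] [2.2, 2.2]
105.88069840444867 ref tilt -0.2710320902483934
```

```bash
python3 -c "
from bench import *
print(sense()['time'],hand_in())"
```

```text
the job is handed in; nothing more can be done
26.4 None
```

The bracket now hangs from the hanger on the drying rack, and I handed the job in at 26.4 s. I took the hanger by its black grip and passed the hook through hole 2. That hole is the one above the bracket's centre of mass, which I worked out at y ≈ 24 mm. I then lifted the bracket clear of the board without tipping it, carried it lengthways into the rack and lowered the crossbar into the middle notches.

**Final checks**
- **Placing:** The grip is back within about 1 mm of where it started, with the crossbar down between the collars. The gripper is open and well clear, with no force on the wrist.
- **Still:** Scene pictures about a second apart showed no movement of the bracket or hanger beyond image noise.
- **Free and undisturbed:** The bracket is clear of the rails and posts. The board, brush and spray can look unmoved. I saw no contact with the bracket other than by the hook.
- **Level:** The two measures are only roughly level. Triangulating the bolt holes gave a tilt of about 0.7°, where the same method gave -0.3° for the bracket standing on the board. Its apparent length came out at 166 mm instead of 170 mm, which suggests about 1° with the upright end slightly high. That is near the limit of what I can measure.

**Disagreement before insertion:** The fixed cameras and the wrist camera differed by 3–4 mm on where the bracket stood. I aimed between the two, and the hook went in without any measurable contact force.

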